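Hang the rod-stub pail on the bench post

ROBOT

A 6-joint arm with a two-finger parallel gripper is mounted at the origin on the work surface. World frame = base frame: x ahead of the robot, y to its left, z up, the work surface at z = 0. Lengths are in m, angles in rad, forces in N, time in s.
With the tool pointing down it reaches from about 0.275 to 0.725 m from the base axis. Payload 5.6 kg.
Tool frame: the origin (TCP) lies between the finger pads; the fingertips stand 17 mm ahead of it and the grasp point (between the pads) lies 2 mm behind it; z points along the fingers, y is the line along which they close (so a half turn about z gives the same grasp; the last joint's range is limited). The gripper opens to 85 mm and grips with 20 to 120 N. Pads are 22 mm wide; open, the fingers measure 114 mm over their backs; the gripper's body (76 mm by 85 mm) begins 54 mm behind the grasp point. The pads swing forward as they close: fully open they stand 13 mm farther back than shut.
Start: joints at [-0.976, 0.255, 0.108, 0, -1.424, -0.285], TCP at [0.168, -0.524, 0.248] pointing down, gripper open.
Joint ranges: [-2.95, 2.95], [-1.21, 1.97], [-1.09, 1.5], [-2.87, 1.71], [-2.94, -0.07], [-3.05, 3.05]. Speed limits (rad/s): [2.57, 2.57, 3.14, 3.14, 3.14, 3.14].

INTERFACE

Orientations are given as a rotation vector (axis times angle).
In Python, from workcell import * gives the robot as it stands. The module is installed in compiled form; this text tells all that it offers.
- The arm moves only by the tool carry_out, never from a script. Its argument "steps" is a list of rows, each an object of numbers: "fingers": the finger opening in m, from 0 to 0.0854; "dx", "dy", "dz": the shift along the world's x, y, z in m; "wx", "wy", "wz": the turn, a rotation vector about the world's x, y, z in degrees. In form: [{"fingers": .., "dx": .., "dy": .., "dz": .., "wx": .., "wy": .., "wz": ..}, ...]. A call has exactly 10 rows; each row is the pose to reach, as a shift and turn from the pose commanded when the call began; what a row does not reach only later rows make up. A row lasts 1/10 s, in which the tool goes at most 50 mm and 8.59 degrees, less where a joint would pass 70% of its speed; a pose out of reach is approached as far as the arm can. A call with a gripper value outside its range is refused whole. The fingers move at their own pace and stop on an object; the grip force is fixed at half the most. Time passes only in rows, so rows that repeat a pose let the fingers close, or fill a call up. It gives the time, the measured TCP pose, the force, the opening and the grip force at its end, in the units of the state.
- get_state(): the state, without advancing time (a new reading comes with each control period).
- capture(name): name is "scene" or "side" or "wrist"; returns a dict with "image" (420x560x3 uint8, red, green, blue), "mtx" (3x3 intrinsics, pixels), "rvec" (rotation vector, rad) and "tvec" (3), from world to camera coordinates, as OpenCV has them; the wrist camera has in their place "tool_from_camera" (4x4, takes a point from camera to tool coordinates, whose origin is the TCP and whose axes are the flange's). Camera axes: x right, y down, z forward; pixel columns grow to the right and rows downward; lengths in m; the calibration is good to about 2 mm. A picture is of the moment at which its call begins: read the wrist's pose just before it. There is no depth.
- close_job(): hands the job in; it is judged then, once.
The state is a dict: "clock": time; "qpos": joint angles; "joint_vel": joint speeds; "effort": joint torques, N m; "position": TCP position; "ee_rot": TCP orientation; "wrist_force": force on the tool from outside, world axes, zero at the start; "moment": the same for the moment, N m; "opening": finger opening in m; "gripper_force": force on a finger pad.
Only numpy, scipy, OpenCV 4.12 (cv2) and the standard library are available. Lean on these libraries where they do the work, as an engineer would, in place of code of your own. Each camera call takes 0.05 s, during which the arm holds its last target. There are 200 camera calls.

TASK

Clear the welding bench: with the rod-stub pail still standing where it is, swing its folded-down wire bail up and over until it rests on its stop just past upright. Then lift the pail by the bail and hang it on the bench post's double hook, the wire lying in both prongs with the yellow grip between them, without tipping the pail or shifting the other things on the bench, and leave it hanging still.

Things in the scene. Friction and masses are not known exactly. Their poses are not given: they have to be found in the camera images.
- pail: Open galvanised pail of rod stubs (fixed in it, below the rim), loose, 0.4 to 0.8 kg, 110 mm high, 96 mm across at the foot, 118 at the rim, wall 3 mm. Origin: centre of its underside, z up. Its wire bail turns on ears at y = +-63 mm, 100 mm above the origin, about the pail's y axis; folded, it hangs on the pail's -x side, which faces world +y, give or take (0.13 rad to +x up to 0.8 rad to -x).
- bail (a joint): Angle of the bail: 0 = straight up, 1.96 rad = folded down on the pail's -x side (lower stop, grip some 6 mm off the wall), -0.20 = upper stop, leaning just past upright to +x. It turns freely (under 0.5 N at the grip): let go short of upright it falls back, past upright it stays on the upper stop. Pushing over about 1 N against that stop tips the pail. Once hung, sway dies out in about 2 s.
- bail_grip (a point): Centre of the yellow roller grip, free to spin on the bail wire: 16 mm in diameter, 46 mm long along the point's y axis, 75 mm from the ear line (175 mm above the bench when straight up, 72 mm folded). The 5 mm steel wire runs straight on to 50 mm either side of this point along y, then slopes to the ears. The point's z axis points from the ear line to the grip.
- post: Blue steel post bolted to the bench, fixed. Origin on the bench directly below the hook seat, z up. The 25 mm square tube, 255 mm high, stands 95 mm from the origin on its +x side; the two prongs reach from a cross bar (top at 255 mm) on the tube towards -x, which roughly faces the robot.
- hook_seat (a point): Midway between two J-shaped prongs, where the bail wire's centre lies when hung, 237 mm above the bench; axes as post. Prongs: 8 mm rods along x at y = +-33 mm (58 mm gap for grip and fingers); the wire lies across them along y, either way round, within about 6 mm in x. Upturned tips end 22 mm in front (-x), 17 mm above this point; behind, the rods rise 14 mm to the cross bar, 68 mm away.
- magnet: Red magnetic welding square lying flat, 90 mm, 18 mm high; origin under its middle. Leave alone.
- square: Steel engineer's square lying flat, 150 by 100 mm, 16 mm high; origin under its middle. Leave alone.
- hammer: Hammer with wooden handle lying along its x axis, 270 mm long, 28 mm high; origin on the bench. Leave alone.
- brush: Wooden wire brush lying along its x axis, 255 mm long, 34 mm high; origin under its middle. Leave alone.
- angle: Aluminium angle workpiece, 160 mm along y, 50 mm high; origin under its foot's middle. Leave alone.
- clamp: Green screw clamp lying flat, about 185 mm long, 20 mm high; origin on the bench. Leave alone.
- spray: Yellow spray can standing, 56 mm in diameter, 160 mm high; origin under its middle. Leave alone.

How it is judged:
By the outcome, as a careful person would: the job done as asked, in the order asked, and still so for the second after the job is handed in, with the robot touching nothing.
It also fails if it takes over 72 s, if anything falls off the work surface, if the arm or the gripper's body presses on something with over 40 N, if the wrist force passes 120 N, or if a joint passes its speed limit or range.

## Working session

There is one attempt and no reset: what is moved stays moved. The work goes in short steps, Python scripts to look and compute and a tool call to move; the robot and the scene stay as the last step left them, time stands still between calls to the robot, and variables do not carry over. Pictures are saved under pics/ and viewed, at most 10 in all, crops included, and the job is handed in when it is done.

Besides the shell and the picture viewer there is one more tool, called after ">>>" as a command line: name --argument value ..., lists and objects as JSON in quotes. carry_out: Moves the arm, as the interface text tells. Its arguments: {"type":"object","properties":{"steps":{"type":"array"}},"required":["steps"]}

```bash
mkdir -p pics; cat > h.py <<'E'
from workcell import *
import numpy as np, cv2
def snap(n,f):
    s=get_state(); c=capture(n); cv2.imwrite('pics/'+f+'.png',c['image'][:,:,::-1]); np.save('pics/'+f+'.npy',dict(c=c,s=s),allow_pickle=True); return c,s
def load(f):
    d=np.load('pics/'+f+'.npy',allow_pickle=True).item(); return d['c'],d['s']
def ray(c,s,px):
    d=np.linalg.inv(c['mtx'])@[px[0],px[1],1.]
    if 'rvec' in c:
        R=cv2.Rodrigues(np.array(c['rvec'],float))[0]; o=-R.T@np.ravel(c['tvec']); return o,R.T@d
    T=np.eye(4);T[:3,:3]=cv2.Rodrigues(np.array(s['ee_rot'],float))[0];T[:3,3]=s['position'];T=T@c['tool_from_camera']
    return T[:3,3],T[:3,:3]@d
def onz(c,s,px,z):
    o,d=ray(c,s,px); return o+d*(z-o[2])/d[2]
def tri(rs):
    A=0;b=0;P=[]
    for o,d in rs:
        d=d/np.linalg.norm(d);M=np.eye(3)-np.outer(d,d);A=A+M;b=b+M@o;P.append((o,M))
    x=np.linalg.solve(A,b); return x,[np.linalg.norm(M@(x-o)) for o,M in P]
def proj(c,s,p):
    if 'rvec' in c:
        R=cv2.Rodrigues(np.array(c['rvec'],float))[0];q=R@p+np.ravel(c['tvec'])
    else:
        T=np.eye(4);T[:3,:3]=cv2.Rodrigues(np.array(s['ee_rot'],float))[0];T[:3,3]=s['position'];T=np.linalg.inv(T@c['tool_from_camera']);q=T[:3,:3]@p+T[:3,3]
    u=c['mtx']@q;return u[:2]/u[2]
E
python3 - <<'E'
from h import *
a,s=snap('scene','a'); b,_=snap('side','b'); w,_=snap('wrist','w')
cv2.imwrite('pics/ab.png',cv2.resize(np.vstack([a['image'],b['image']])[:,:,::-1],None,fx=.7,fy=.7))
for c in(a,b):print(ray(c,s,(280,210)))
print(s['position'],s['ee_rot'],w['tool_from_camera'])
E
```

```text
(array([1.42772298, 0.4866392 , 1.1763884 ]), array([-0.60037215, -0.35000939, -0.71914037]))
(array([-0.30558118, -1.03869037,  0.98997288]), array([ 0.55037014,  0.65593905, -0.51659891]))
[ 0.16757637 -0.52335511  0.2473831 ] [ 4.84546806e-01 -3.10360611e+00 -2.98193106e-03] [[-6.59109806e-04 -9.49045022e-01 -3.15139828e-01  8.02887807e-02]
 [ 9.99999781e-01 -6.43635313e-04 -1.53172553e-04  6.15414119e-04]
 [-5.74674731e-05 -3.15139860e-01  9.49045239e-01 -1.24404275e-01]
 [ 0.00000000e+00  0.00000000e+00  0.00000000e+00  1.00000000e+00]]
```

View pics/a.png

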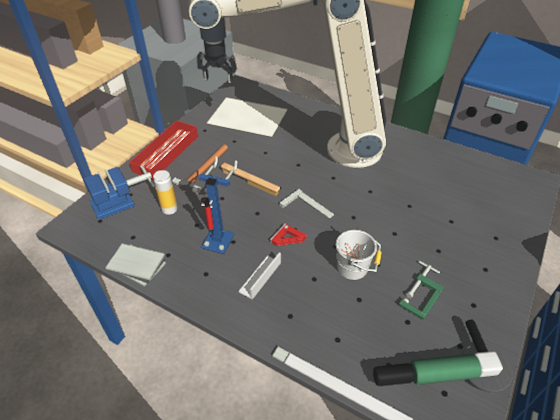

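View pics/b.png

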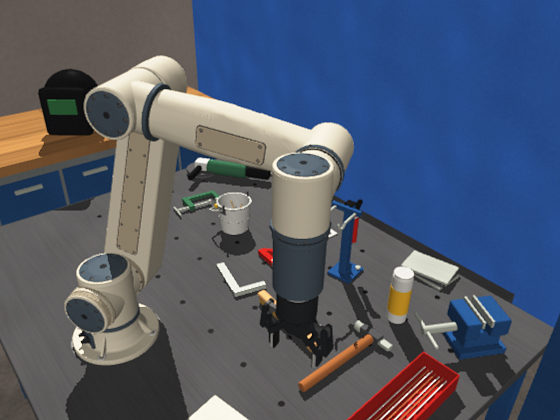

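Scene view: pail at (357,252) with the yellow grip at (378,257); post with its foot at about (215,243) and hook at about (215,175). The side view shows the pail at (235,213) and the post at (348,240), with the hook partly hidden by the arm. Next I zoom in and cast rays.

```bash
python3 - <<'E'
from h import *
a,s=load('a'); b,_=load('b')
for c,n,x0,y0,x1,y1 in((a,'a',320,220,400,290),(b,'b',190,180,270,240)):
    im=c['image'][y0:y1,x0:x1]; h=cv2.cvtColor(im,cv2.COLOR_RGB2HSV)
    m=cv2.inRange(h,(18,120,120),(35,255,255)); ys,xs=np.nonzero(m)
    if len(xs): print(n,'grip',xs.mean()+x0,ys.mean()+y0,len(xs),onz(c,s,(xs.mean()+x0,ys.mean()+y0),.072))
A=cv2.resize(a['image'][150:260,165:265],None,fx=4,fy=4,interpolation=cv2.INTER_CUBIC)
B=cv2.resize(a['image'][220:290,320:395],None,fx=5,fy=5,interpolation=cv2.INTER_CUBIC)
o=np.zeros((440,800,3),np.uint8);o[:440,:400]=A;o[:350,400:775]=B
cv2.imwrite('pics/crop.png',o[:,:,::-1])
E
```

```text
a grip 377.7352941176471 257.3235294117647 68 [0.52977985 0.30342771 0.072     ]
b grip 220.5625 204.8125 16 [0.52855515 0.28421334 0.072     ]
```

View pics/crop.png

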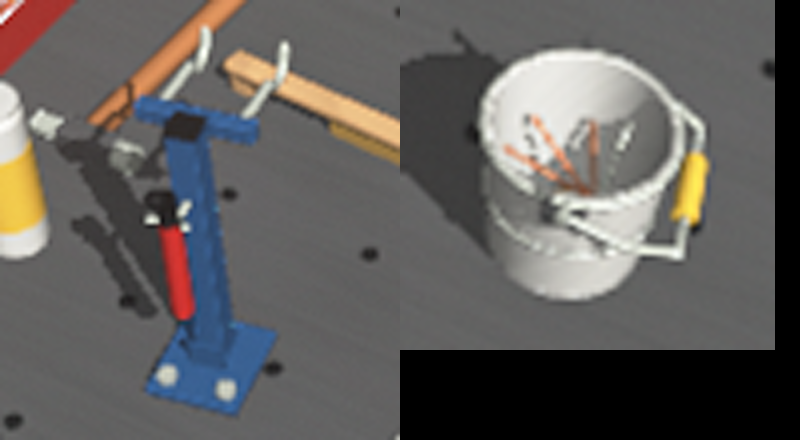

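Crop: prong tips at about (217,158) and (236.5,161), cross bar ends (200,175) and (229,182), tube top (211.5,182). The pail rim is an ellipse centred at about (356.5,246), with the near ear at (350,261.5).

```bash
python3 - <<'E'
from h import *
a,s=load('a'); b,_=load('b')
f=lambda p,z:onz(a,s,p,z).round(4)
t1,t2=f((216.75,157.5),.254),f((236.5,160.8),.254)
print('tips',t1,t2,np.linalg.norm(t1-t2))
print('bar',f((200,175.2),.25),f((228.8,182),.25)); print('tube top',f((211.5,181.75),.255))
print('rim ext',[f(p,.11) for p in((336,246),(377,246),(357,230),(354.5,262))],'ear',f((349.6,261.6),.10),f((376,240.5),.1))
print('wire corners',f((320+285/5,220+250/5),.072),f((320+305/5,220+120/5),.072))
# side view rim by brightness mask
for p in((217,198),(252,199),(234,193),(234,206)): print(onz(b,s,p,.11).round(4))
E
```

```text
tips [ 0.5601 -0.2456  0.254 ] [ 0.5426 -0.1838  0.254 ] 0.0642299774248754
bar [ 0.6489 -0.2437  0.25  ] [ 0.6307 -0.1522  0.25  ]
tube top [ 0.6594 -0.1932  0.255 ]
rim ext [array([0.5828, 0.1863, 0.11  ]), array([0.5218, 0.2919, 0.11  ]), array([0.493 , 0.2149, 0.11  ]), array([0.6102, 0.2581, 0.11  ])] ear [0.6083 0.243  0.1   ] [0.4946 0.2793 0.1   ]
wire corners [0.5751 0.3192 0.072 ] [0.4758 0.2927 0.072 ]
[0.5103 0.276  0.11  ]
[0.6021 0.1957 0.11  ]
[0.5774 0.269  0.11  ]
[0.5255 0.1949 0.11  ]
```

>>> carry_out --steps '[{"fingers": 0.0,"dx": 0,"dy": 0,"dz": 0.04},{"fingers": 0.0,"dx": 0.01,"dy": 0.01,"dz": 0.08},{"fingers": 0.0,"dx": 0.03,"dy": 0.03,"dz": 0.12},{"fingers": 0.0,"dx": 0.06,"dy": 0.055,"dz": 0.15},{"fingers": 0.0,"dx": 0.09,"dy": 0.085,"dz": 0.17},{"fingers": 0.0,"dx": 0.12,"dy": 0.12,"dz": 0.18},{"fingers": 0.0,"dx": 0.155,"dy": 0.155,"dz": 0.18},{"fingers": 0.0,"dx": 0.19,"dy": 0.19,"dz": 0.18},{"fingers": 0.0,"dx": 0.225,"dy": 0.225,"dz": 0.18},{"fingers": 0.0,"dx": 0.25,"dy": 0.25,"dz": 0.18}]'

```text
validation failed for argument at $.st...
```

>>> carry_out --steps '[{"fingers": 0.0,"dx": 0.03,"dy": 0.03},{"fingers": 0.0,"dx": 0.06,"dy": 0.06},{"fingers": 0.0,"dx": 0.08,"dy": 0.08},{"fingers": 0.0,"dx": 0.08,"dy": 0.08},{"fingers": 0.0,"dx": 0.08,"dy": 0.08},{"fingers": 0.0,"dx": 0.08,"dy": 0.08},{"fingers": 0.0,"dx": 0.08,"dy": 0.08},{"fingers": 0.0,"dx": 0.08,"dy": 0.08},{"fingers": 0.0,"dx": 0.08,"dy": 0.08},{"fingers": 0.0,"dx": 0.08,"dy": 0.08}]'

```text
validation failed for argument at $.st...
```

```bash
python3 - <<'E'
from h import *
w,s=snap('wrist','w1'); print(s['clock'],s['position'],s['ee_rot'],s['qpos'],s['opening'])
E
```

```text
0.15 [ 0.16759499 -0.52347744  0.24762066] [ 4.84483241e-01 -3.10371303e+00 -2.23001340e-03] [-9.76435452e-01  2.55599552e-01  1.07325266e-01 -3.42663797e-04
 -1.42393158e+00 -2.84613867e-01] 0.08528365869032226
```

View pics/w1.png

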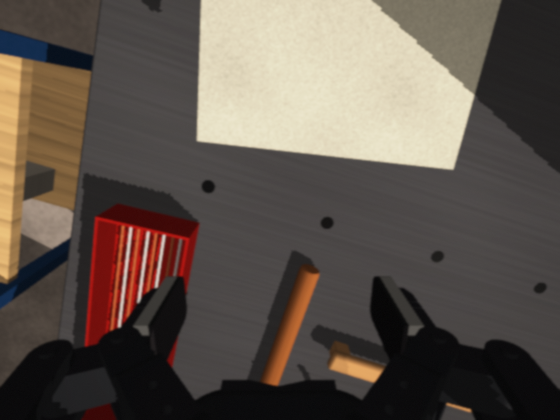

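The view was from the start pose: paper, red tray and the hammer handle at (290,330). The move was refused because rows need every key.

>>> carry_out --steps '[{"fingers": 0.0,"dx": 0,"dy": 0,"dz": 0.04,"wx": 0,"wy": 0,"wz": 0},{"fingers": 0.0,"dx": 0.01,"dy": 0.01,"dz": 0.08,"wx": 0,"wy": 0,"wz": 0},{"fingers": 0.0,"dx": 0.03,"dy": 0.03,"dz": 0.12,"wx": 0,"wy": 0,"wz": 0},{"fingers": 0.0,"dx": 0.06,"dy": 0.055,"dz": 0.15,"wx": 0,"wy": 0,"wz": 0},{"fingers": 0.0,"dx": 0.09,"dy": 0.085,"dz": 0.17,"wx": 0,"wy": 0,"wz": 0},{"fingers": 0.0,"dx": 0.12,"dy": 0.12,"dz": 0.18,"wx": 0,"wy": 0,"wz": 0},{"fingers": 0.0,"dx": 0.155,"dy": 0.155,"dz": 0.18,"wx": 0,"wy": 0,"wz": 0},{"fingers": 0.0,"dx": 0.19,"dy": 0.19,"dz": 0.18,"wx": 0,"wy": 0,"wz": 0},{"fingers": 0.0,"dx": 0.225,"dy": 0.225,"dz": 0.18,"wx": 0,"wy": 0,"wz": 0},{"fingers": 0.0,"dx": 0.25,"dy": 0.25,"dz": 0.18,"wx": 0,"wy": 0,"wz": 0}]'

```text
clock: 1.2
position: [0.4192, -0.2715, 0.428]
ee_rot: [0.487, -3.103, -0.001]
wrist_force: [0.8, 0.1, -0.0]
opening: 0.0005
gripper_force: 0.0
```

>>> carry_out --steps '[{"fingers": 0.0,"dx": 0.03,"dy": 0.03,"dz": 0,"wx": 0,"wy": 0,"wz": 0},{"fingers": 0.0,"dx": 0.06,"dy": 0.06,"dz": 0,"wx": 0,"wy": 0,"wz": 0},{"fingers": 0.0,"dx": 0.08,"dy": 0.08,"dz": 0,"wx": 0,"wy": 0,"wz": 0},{"fingers": 0.0,"dx": 0.08,"dy": 0.08,"dz": 0,"wx": 0,"wy": 0,"wz": 0},{"fingers": 0.0,"dx": 0.08,"dy": 0.08,"dz": 0,"wx": 0,"wy": 0,"wz": 0},{"fingers": 0.0,"dx": 0.08,"dy": 0.08,"dz": 0,"wx": 0,"wy": 0,"wz": 0},{"fingers": 0.0,"dx": 0.08,"dy": 0.08,"dz": 0,"wx": 0,"wy": 0,"wz": 0},{"fingers": 0.0,"dx": 0.08,"dy": 0.08,"dz": 0,"wx": 0,"wy": 0,"wz": 0},{"fingers": 0.0,"dx": 0.08,"dy": 0.08,"dz": 0,"wx": 0,"wy": 0,"wz": 0},{"fingers": 0.0,"dx": 0.08,"dy": 0.08,"dz": 0,"wx": 0,"wy": 0,"wz": 0}]'

```text
clock: 2.2
position: [0.4975, -0.1941, 0.4284]
ee_rot: [-0.484, 3.104, -0.0]
wrist_force: [0.2, -0.2, -0.4]
opening: -0.0002
gripper_force: 0.0
```

```bash
python3 - <<'E'
from h import *
w,s=snap('wrist','w2'); print(s['clock'],s['position'],s['ee_rot'],s['qpos'],s['opening'])
E
```

```text
2.2 [ 0.49747602 -0.19407027  0.42840321] [-4.83798234e-01  3.10387403e+00 -3.78891564e-05] [-7.86407003e-02  2.50244770e-01  5.56473089e-01 -3.36342205e-05
 -1.87678530e+00 -1.18291585e+00] -0.00017051955694298904
```

View pics/w2.png

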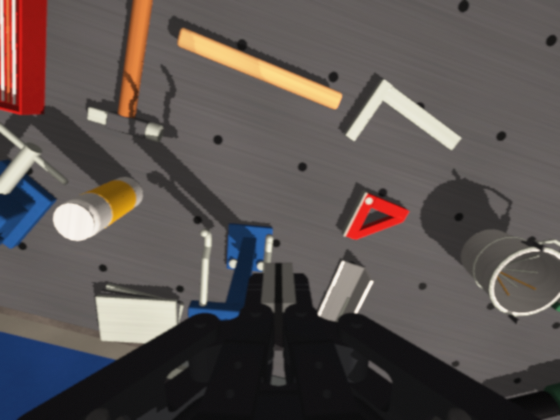

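Wrist view: prong tips at about (207,234) and (269,238), left prong root at (204,303). The gripper partly hides the bar.

```bash
python3 - <<'E'
from h import *
w,s=load('w2');a,_=load('a')
f=lambda p,z:onz(w,s,p,z).round(4)
t1,t2=f((207,233.5),.254),f((269,238),.254); print(t1,t2,np.linalg.norm(t1-t2)); print('root',f((204.5,303),.251), 'bar left end',f((190,305),.255))
for p,q in(((216.75,157.5),(207,233.5)),((236.5,160.8),(269,238))): print(tri([ray(a,s,p),ray(w,s,q)]))
print(f((490,283),.11),f((530,236),.11),f((530,314),.11))
B=cv2.resize(w['image'][215:330,170:320],None,fx=5,fy=5,interpolation=cv2.INTER_CUBIC);cv2.imwrite('pics/w2c.png',B[:,:,::-1])
E
```

```text
[ 0.5558 -0.2491  0.254 ] [ 0.5417 -0.1888  0.254 ] 0.06192656941894972
root [ 0.6369 -0.2327  0.251 ] bar left end [ 0.6412 -0.2468  0.255 ]
(array([ 0.55702641, -0.24890029,  0.25059828]), [np.float64(0.000586796943016632), np.float64(0.0005867969430164882)])
(array([ 0.54144458, -0.18705259,  0.25196748]), [np.float64(0.001896413134597429), np.float64(0.001896413134597397)])
[0.5678 0.1752 0.11  ] [0.4797 0.192  0.11  ] [0.5986 0.265  0.11  ]
```

View pics/w2c.png

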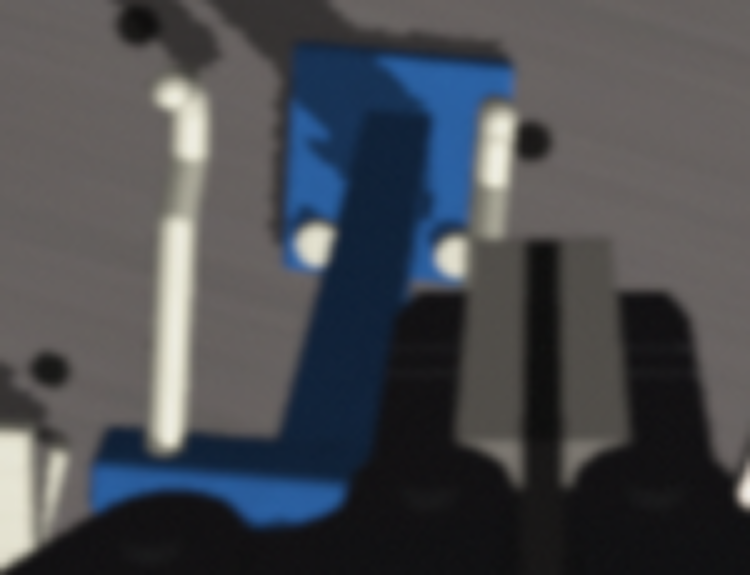

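>>> carry_out --steps '[{"fingers": 0.0,"dx": 0,"dy": 0.05,"dz": 0,"wx": 0,"wy": 0,"wz": 0},{"fingers": 0.0,"dx": 0,"dy": 0.1,"dz": 0,"wx": 0,"wy": 0,"wz": 0},{"fingers": 0.0,"dx": 0,"dy": 0.15,"dz": 0,"wx": 0,"wy": 0,"wz": 0},{"fingers": 0.0,"dx": 0,"dy": 0.2,"dz": 0,"wx": 0,"wy": 0,"wz": 0},{"fingers": 0.0,"dx": 0,"dy": 0.25,"dz": 0,"wx": 0,"wy": 0,"wz": 0},{"fingers": 0.0,"dx": 0,"dy": 0.3,"dz": 0,"wx": 0,"wy": 0,"wz": 0},{"fingers": 0.0,"dx": 0,"dy": 0.35,"dz": 0,"wx": 0,"wy": 0,"wz": 0},{"fingers": 0.0,"dx": 0,"dy": 0.4,"dz": 0,"wx": 0,"wy": 0,"wz": 0},{"fingers": 0.0,"dx": 0,"dy": 0.45,"dz": 0,"wx": 0,"wy": 0,"wz": 0},{"fingers": 0.0,"dx": 0.04,"dy": 0.47,"dz": 0,"wx": 0,"wy": 0,"wz": 0}]'

```text
clock: 3.25
position: [0.5347, 0.2806, 0.43]
ee_rot: [-0.495, 3.101, 0.003]
wrist_force: [1.3, 0.7, 2.9]
opening: -0.0002
gripper_force: 0.0
```

>>> carry_out --steps '[{"fingers": 0.0,"dx": 0.03,"dy": 0.02,"dz": -0.04,"wx": 0,"wy": 0,"wz": 0},{"fingers": 0.0,"dx": 0.03,"dy": 0.03,"dz": -0.08,"wx": 0,"wy": 0,"wz": 0},{"fingers": 0.0,"dx": 0.03,"dy": 0.03,"dz": -0.08,"wx": 0,"wy": 0,"wz": 0},{"fingers": 0.0,"dx": 0.03,"dy": 0.03,"dz": -0.08,"wx": 0,"wy": 0,"wz": 0},{"fingers": 0.0,"dx": 0.03,"dy": 0.03,"dz": -0.08,"wx": 0,"wy": 0,"wz": 0},{"fingers": 0.0,"dx": 0.03,"dy": 0.03,"dz": -0.08,"wx": 0,"wy": 0,"wz": 0},{"fingers": 0.0,"dx": 0.03,"dy": 0.03,"dz": -0.08,"wx": 0,"wy": 0,"wz": 0},{"fingers": 0.0,"dx": 0.03,"dy": 0.03,"dz": -0.08,"wx": 0,"wy": 0,"wz": 0},{"fingers": 0.0,"dx": 0.03,"dy": 0.03,"dz": -0.08,"wx": 0,"wy": 0,"wz": 0},{"fingers": 0.0,"dx": 0.03,"dy": 0.03,"dz": -0.08,"wx": 0,"wy": 0,"wz": 0}]'

```text
clock: 4.25
position: [0.5677, 0.3062, 0.3484]
ee_rot: [-0.485, 3.104, 0.0]
wrist_force: [0.2, 1.1, -0.3]
opening: -0.0002
gripper_force: 0.0
```

```bash
python3 - <<'E'
from h import *
w,s=snap('wrist','w3'); print(s['clock'],s['position'],s['ee_rot'],s['qpos'])
im=w['image'];h=cv2.cvtColor(im,cv2.COLOR_RGB2HSV);m=cv2.inRange(h,(20,130,110),(33,255,255))
n,l,st,ce=cv2.connectedComponentsWithStats(m)
for i in range(1,n):
    if st[i,4]>40: print(st[i],ce[i],onz(w,s,ce[i],.0795))
E
```

```text
4.25 [0.5677084  0.30617341 0.34840845] [-4.84635976e-01  3.10385952e+00  1.75556612e-04] [ 7.36313049e-01  4.64880631e-01  6.65503859e-01 -2.49842778e-05
 -1.77125331e+00 -1.99733604e+00]
[276 126  15  40 489] [283.32515337 145.77505112] [0.5307584  0.30170441 0.0795    ]
```

View pics/w3.png

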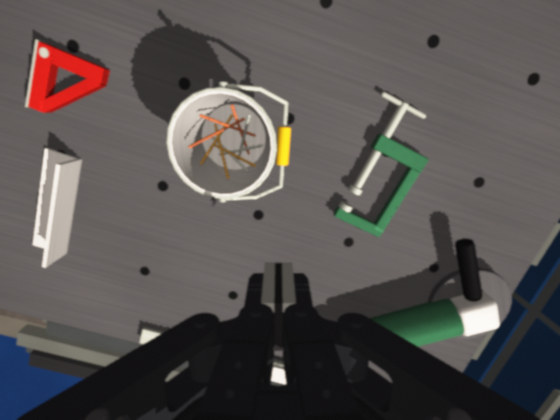

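Wrist view of the pail: rim centred at about (221,142.5), ears at (222,84) and (220,201), grip at (283,146), wire corners at (288,103) and (283,186). The clamp lies to the right at (385,165).

```bash
python3 - <<'E'
from h import *
w,s=load('w3');a,_=load('a')
f=lambda p,z:onz(w,s,p,z).round(4)
R=f((221,142.5),.11);e1,e2=f((222,84),.1),f((220,201),.1);c1,c2=f((288,103),.0735),f((283,186),.0735);g=f((283.3,145.8),.0795)
print(R,'ears',e1,e2,np.linalg.norm(e1-e2),(e1+e2)/2,'corners',c1,c2,np.linalg.norm(c1-c2))
for v in(e2-e1,c2-c1):print(np.arctan2(v[1],v[0]))
v=g-R;print('d',v,np.linalg.norm(v[:2]),np.arctan2(-v[0],v[1]))
print(tri([ray(w,s,(283.3,145.8)),ray(a,s,(377.7,257.3))]))
print('clamp near',[f(p,.02) for p in((395,95),(355,190),(340,212),(380,235),(425,158))])
w2,s2=load('w2');t1,t2=onz(w2,s2,(204.6,234),.254),onz(w2,s2,(270,236.2),.254);print(t1,t2,np.linalg.norm(t1-t2))
E
```

```text
[0.5452 0.2336 0.11  ] ears [0.4867 0.2178 0.1   ] [0.6139 0.2484 0.1   ] 0.13082889589077787 [0.5503 0.2331 0.1   ] corners [0.4829 0.292  0.0735] [0.5792 0.3171 0.0735] 0.0995173351733255
0.2360801215902221
0.2549710188209648
d [-0.0144  0.0681 -0.0305] 0.06960581872228788 0.20838412853261387
(array([0.53121253, 0.30277109, 0.07355046]), [np.float64(0.0008135403721860909), np.float64(0.0008135403721860195)])
clamp near [array([0.4294, 0.4244, 0.02  ]), array([0.565 , 0.4226, 0.02  ]), array([0.6028, 0.414 , 0.02  ]), array([0.6185, 0.4848, 0.02  ]), array([0.4925, 0.4985, 0.02  ])]
[ 0.55706084 -0.25121764  0.254     ] [ 0.53953377 -0.18845976  0.254     ] 0.06515941506523332
```

>>> carry_out --steps '[{"fingers": 0,"dx": -0.015,"dy": 0.02,"dz": -0.02,"wx": 0,"wy": 0,"wz": -1},{"fingers": 0,"dx": -0.03,"dy": 0.04,"dz": -0.04,"wx": 0,"wy": 0,"wz": -2},{"fingers": 0,"dx": -0.045,"dy": 0.06,"dz": -0.06,"wx": 0,"wy": 0,"wz": -3},{"fingers": 0,"dx": -0.056,"dy": 0.074,"dz": -0.08,"wx": 0,"wy": 0,"wz": -3.7},{"fingers": 0,"dx": -0.056,"dy": 0.074,"dz": -0.1,"wx": 0,"wy": 0,"wz": -3.7},{"fingers": 0,"dx": -0.056,"dy": 0.074,"dz": -0.1,"wx": 0,"wy": 0,"wz": -3.7},{"fingers": 0,"dx": -0.056,"dy": 0.074,"dz": -0.1,"wx": 0,"wy": 0,"wz": -3.7},{"fingers": 0,"dx": -0.056,"dy": 0.074,"dz": -0.1,"wx": 0,"wy": 0,"wz": -3.7},{"fingers": 0,"dx": -0.056,"dy": 0.074,"dz": -0.1,"wx": 0,"wy": 0,"wz": -3.7},{"fingers": 0,"dx": -0.056,"dy": 0.074,"dz": -0.1,"wx": 0,"wy": 0,"wz": -3.7}]'

```text
clock: 5.3
position: [0.5121, 0.3802, 0.2492]
ee_rot: [-0.383, 3.117, 0.002]
wrist_force: [0.6, 0.4, -0.1]
opening: -0.0
gripper_force: 0.0
```

>>> carry_out --steps '[{"fingers": 0,"dx": 0,"dy": 0,"dz": 0,"wx": -6,"wy": -1.5,"wz": 0},{"fingers": 0,"dx": 0,"dy": 0,"dz": 0,"wx": -12,"wy": -3,"wz": 0},{"fingers": 0,"dx": 0,"dy": 0,"dz": 0,"wx": -18,"wy": -4.5,"wz": 0},{"fingers": 0,"dx": 0,"dy": 0,"dz": 0,"wx": -24,"wy": -6,"wz": 0},{"fingers": 0,"dx": 0,"dy": 0,"dz": -0.02,"wx": -30,"wy": -7.5,"wz": 0},{"fingers": 0,"dx": 0,"dy": 0,"dz": -0.05,"wx": -36,"wy": -9,"wz": 0},{"fingers": 0,"dx": 0,"dy": 0,"dz": -0.08,"wx": -40,"wy": -10,"wz": 0},{"fingers": 0,"dx": 0,"dy": 0,"dz": -0.11,"wx": -43.7,"wy": -10.9,"wz": 0},{"fingers": 0,"dx": 0,"dy": 0,"dz": -0.13,"wx": -43.7,"wy": -10.9,"wz": 0},{"fingers": 0,"dx": 0,"dy": 0,"dz": -0.13,"wx": -43.7,"wy": -10.9,"wz": 0}]'

```text
clock: 6.3
position: [0.5108, 0.3792, 0.1147]
ee_rot: [-0.348, 2.799, -1.169]
wrist_force: [0.5, -0.2, 0.5]
opening: -0.0001
gripper_force: 0.0
```

```bash
python3 - <<'E'
from h import *
w,s=snap('wrist','w4');a,_=snap('scene','a4'); print(s['clock'],s['position'],cv2.Rodrigues(np.array(s['ee_rot']))[0].round(3).tolist(),s['qpos'])
o=np.hstack([cv2.resize(a['image'][150:330,250:490],(533,400),interpolation=cv2.INTER_CUBIC),cv2.resize(w['image'],(267,200))if 0 else np.zeros((400,1,3),np.uint8)])
cv2.imwrite('pics/a4c.png',o[:,:,::-1])
E
```

```text
6.3 [0.51075911 0.37921303 0.11473724] [[-0.97, -0.175, 0.168], [-0.242, 0.681, -0.691], [0.006, -0.711, -0.703]] [ 1.11879925  0.80570927  0.25085783  0.47254965 -1.66615719 -2.55791458]
```

View pics/a4c.png

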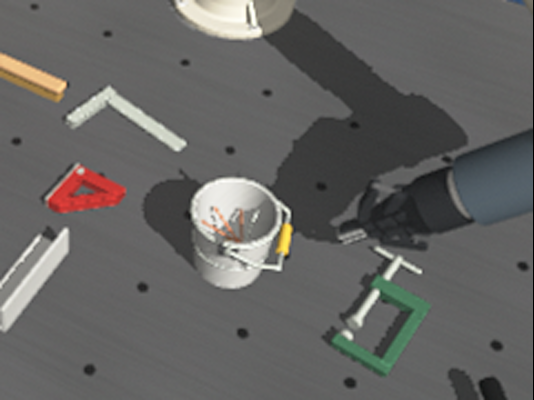

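>>> carry_out --steps '[{"fingers": 0,"dx": 0.002,"dy": -0.008,"dz": -0.008,"wx": 0,"wy": 0,"wz": 0},{"fingers": 0,"dx": 0.004,"dy": -0.016,"dz": -0.016,"wx": 0,"wy": 0,"wz": 0},{"fingers": 0,"dx": 0.006,"dy": -0.024,"dz": -0.024,"wx": 0,"wy": 0,"wz": 0},{"fingers": 0,"dx": 0.008,"dy": -0.032,"dz": -0.032,"wx": 0,"wy": 0,"wz": 0},{"fingers": 0,"dx": 0.01,"dy": -0.04,"dz": -0.04,"wx": 0,"wy": 0,"wz": 0},{"fingers": 0,"dx": 0.012,"dy": -0.048,"dz": -0.05,"wx": 0,"wy": 0,"wz": 0},{"fingers": 0,"dx": 0.0135,"dy": -0.055,"dz": -0.057,"wx": 0,"wy": 0,"wz": 0},{"fingers": 0,"dx": 0.0135,"dy": -0.055,"dz": -0.057,"wx": 0,"wy": 0,"wz": 0},{"fingers": 0,"dx": 0.0135,"dy": -0.055,"dz": -0.057,"wx": 0,"wy": 0,"wz": 0},{"fingers": 0,"dx": 0.0135,"dy": -0.055,"dz": -0.057,"wx": 0,"wy": 0,"wz": 0}]'

```text
clock: 7.4
position: [0.5254, 0.3258, 0.0617]
ee_rot: [-0.345, 2.797, -1.159]
wrist_force: [-0.3, 0.0, 0.2]
opening: 0.0
gripper_force: 0.0
```

```bash
python3 - <<'E'
from h import *
w,s=snap('wrist','w5');a,_=snap('scene','a5'); p=np.array(s['position']); print(s['clock'],p,s['wrist_force'])
R=cv2.Rodrigues(np.array(s['ee_rot']))[0]; tip=p+R[:,2]*.017; print('tip px',proj(a,s,tip))
d=np.array([-.2425,.97]);c=np.array([.548,.235])
for al,th in((1.96,45),(1.7,45),(1.4,45),(1.1,50),(.8,57),(.5,65),(.25,72),(.05,79),(-.1,84)):
    k=np.radians(th);o=.075*np.sin(al)+.003*np.cos(k)+.0225*np.sin(k);z=.1+.075*np.cos(al)+.003*np.sin(k)-.0225*np.cos(k)
    q=np.r_[c+o*d,z];print(al,th,(q-p).round(4))
b=a['image'][190:300,300:460];cv2.imwrite('pics/a5c.png',cv2.resize(b,None,fx=5,fy=5,interpolation=cv2.INTER_CUBIC)[:,:,::-1])
E
```

```text
7.4 [0.52538996 0.32579031 0.06167602] [-0.28206473  0.00665478  0.2057494 ]
tip px [380.12265346 262.95721411]
1.96 45 [ 0.0014 -0.006  -0.0039]
1.7 45 [ 0.0002 -0.0012  0.0149]
1.4 45 [ 0.0003 -0.0016  0.0373]
1.1 50 [ 0.0018 -0.0074  0.0602]
0.8 57 [ 0.0046 -0.0187  0.0808]
0.5 65 [ 0.0086 -0.0349  0.0974]
0.25 72 [ 0.0127 -0.0511  0.1069]
0.05 79 [ 0.0162 -0.0652  0.1119]
-0.1 84 [ 0.0189 -0.076   0.1136]
```

View pics/a5c.png

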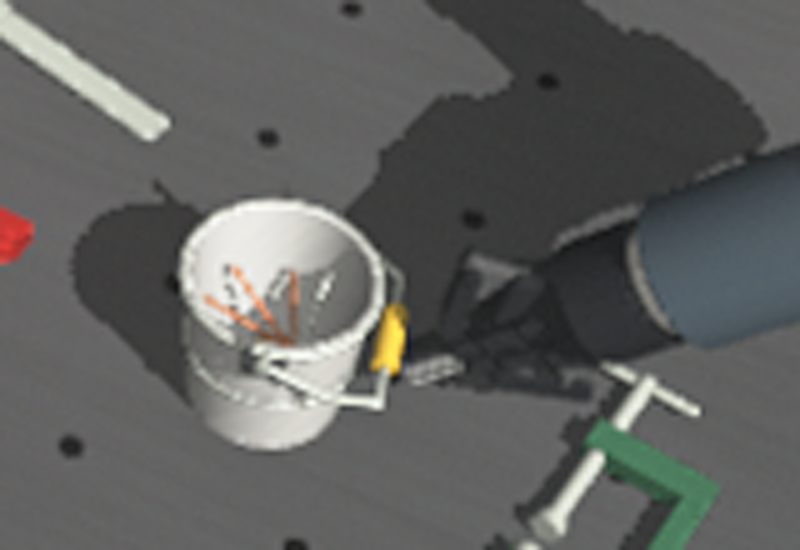

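The grip sits just above and inside the fingertip (crop (390,340); the tip projects to (400,365)). The scoop pose is right, so I lift.

>>> carry_out --steps '[{"fingers": 0,"dx": 0.001,"dy": -0.003,"dz": -0.008,"wx": 0,"wy": 0,"wz": 0},{"fingers": 0,"dx": 0.002,"dy": -0.009,"dz": -0.009,"wx": 0,"wy": 0,"wz": 0},{"fingers": 0,"dx": 0.002,"dy": -0.009,"dz": -0.009,"wx": 0,"wy": 0,"wz": 0},{"fingers": 0,"dx": 0.002,"dy": -0.008,"dz": -0.003,"wx": 0,"wy": 0,"wz": 0},{"fingers": 0,"dx": 0.0015,"dy": -0.006,"dz": 0.003,"wx": 0,"wy": 0,"wz": 0},{"fingers": 0,"dx": 0.001,"dy": -0.003,"dz": 0.009,"wx": 0,"wy": 0,"wz": 0},{"fingers": 0,"dx": 0,"dy": -0.001,"dz": 0.015,"wx": 0,"wy": 0,"wz": 0},{"fingers": 0,"dx": 0,"dy": -0.001,"dz": 0.022,"wx": 0,"wy": 0,"wz": 0},{"fingers": 0,"dx": 0,"dy": -0.001,"dz": 0.03,"wx": 0,"wy": 0,"wz": 0},{"fingers": 0,"dx": 0,"dy": -0.0015,"dz": 0.037,"wx": 0,"wy": 0,"wz": 0}]'

```text
clock: 8.5
position: [0.5253, 0.3238, 0.0992]
ee_rot: [-0.345, 2.798, -1.16]
wrist_force: [1.0, 0.8, 0.1]
opening: 0.0003
gripper_force: 0.3
```

```bash
cat > st.py <<'E'
from h import *
import sys
n=sys.argv[1]
w,s=snap('wrist','w'+n);a,_=snap('scene','a'+n);b,_=snap('side','b'+n)
print(s['clock'],s['position'],s['wrist_force'])
h=cv2.cvtColor(a['image'],cv2.COLOR_RGB2HSV);m=cv2.inRange(h,(18,120,120),(35,255,255));m[:,:int(sys.argv[2])]=0;m[:,int(sys.argv[3]):]=0
k,l,st,ce=cv2.connectedComponentsWithStats(m);i=1+st[1:,4].argmax();print('grip px',ce[i],st[i]);px=ce[i]
o,dd=ray(a,s,px)  # meet with the plane of swing (through c, containing d,z)
c=np.array([.548,.235,.1]);u=np.array([.97,.2425,0])
p=o+dd*np.dot(c-o,u)/np.dot(dd,u);out=np.dot(p-c,[-.2425,.97,0]);print('grip',p,'out',out,'r',np.hypot(out,p[2]-.1),'alpha',np.arctan2(out,p[2]-.1))
E
python3 st.py 6 300 460
```

```text
8.5 [0.52529253 0.32383651 0.09920172] [0.97505787 0.80962977 0.08845042]
grip px [381.19047619 249.50793651] [378 243   7  14  63]
grip [0.52976048 0.30795808 0.11187776] out 0.07519242161591629 r 0.07612477494520474 alpha 1.4141260871811572
```

The bail follows as planned, at 1.41 rad. I carry on up the arc.

>>> carry_out --steps '[{"fingers": 0,"dx": 0.0005,"dy": -0.002,"dz": 0.011,"wx": 2.4,"wy": 0.6,"wz": 0},{"fingers": 0,"dx": 0.0015,"dy": -0.006,"dz": 0.023,"wx": 4.9,"wy": 1.2,"wz": 0},{"fingers": 0,"dx": 0.003,"dy": -0.011,"dz": 0.034,"wx": 8.2,"wy": 2.1,"wz": 0},{"fingers": 0,"dx": 0.0043,"dy": -0.017,"dz": 0.0435,"wx": 11.6,"wy": 2.9,"wz": 0},{"fingers": 0,"dx": 0.006,"dy": -0.025,"dz": 0.053,"wx": 15.5,"wy": 3.9,"wz": 0},{"fingers": 0,"dx": 0.008,"dy": -0.033,"dz": 0.06,"wx": 19.4,"wy": 4.8,"wz": 0},{"fingers": 0,"dx": 0.0103,"dy": -0.041,"dz": 0.066,"wx": 22.8,"wy": 5.7,"wz": 0},{"fingers": 0,"dx": 0.0125,"dy": -0.0495,"dz": 0.0695,"wx": 26.2,"wy": 6.5,"wz": 0},{"fingers": 0,"dx": 0.0125,"dy": -0.0495,"dz": 0.0695,"wx": 26.2,"wy": 6.5,"wz": 0},{"fingers": 0,"dx": 0.0125,"dy": -0.0495,"dz": 0.0695,"wx": 26.2,"wy": 6.5,"wz": 0}]'

```text
clock: 9.65
position: [0.5376, 0.2735, 0.1677]
ee_rot: [-0.373, 3.043, -0.484]
wrist_force: [-0.4, 0.2, 0.2]
opening: -0.0002
gripper_force: 0.0
```

```bash
python3 st.py 7 300 460
```

```text
9.65 [0.53759926 0.27348952 0.16773978] [-0.37056493  0.22385667  0.24982688]
grip px [365.61016949 232.71186441] [363 226   6  14  59]
grip [0.54279093 0.25583629 0.16999193] out 0.021474398960429998 r 0.07321216245382521 alpha 0.2976949971626472
```

>>> carry_out --steps '[{"fingers": 0,"dx": 0.001,"dy": -0.004,"dz": 0.0015,"wx": 2,"wy": 0.5,"wz": 0},{"fingers": 0,"dx": 0.002,"dy": -0.008,"dz": 0.003,"wx": 4,"wy": 1,"wz": 0},{"fingers": 0,"dx": 0.003,"dy": -0.011,"dz": 0.004,"wx": 5.5,"wy": 1.4,"wz": 0},{"fingers": 0,"dx": 0.0035,"dy": -0.014,"dz": 0.005,"wx": 7,"wy": 1.7,"wz": 0},{"fingers": 0,"dx": 0.004,"dy": -0.0165,"dz": 0.006,"wx": 8.5,"wy": 2.1,"wz": 0},{"fingers": 0,"dx": 0.005,"dy": -0.019,"dz": 0.0065,"wx": 10,"wy": 2.5,"wz": 0},{"fingers": 0,"dx": 0.0055,"dy": -0.022,"dz": 0.007,"wx": 11,"wy": 2.7,"wz": 0},{"fingers": 0,"dx": 0.006,"dy": -0.025,"dz": 0.007,"wx": 11.7,"wy": 2.9,"wz": 0},{"fingers": 0,"dx": 0.006,"dy": -0.025,"dz": 0.007,"wx": 11.7,"wy": 2.9,"wz": 0},{"fingers": 0,"dx": 0.006,"dy": -0.025,"dz": 0.007,"wx": 11.7,"wy": 2.9,"wz": 0}]'

```text
clock: 10.8
position: [0.5437, 0.2491, 0.1747]
ee_rot: [-0.381, 3.101, -0.162]
wrist_force: [-0.1, 0.3, 0.1]
opening: 0.0001
gripper_force: 0.0
```

```bash
python3 st.py 8 300 460
```

```text
10.8 [0.54369398 0.2490897  0.17467572] [-0.13979448  0.34264396  0.06987071]
grip px [355.55319149 230.42553191] [353 226   6  11  47]
grip [0.54989849 0.22740603 0.17079362] out -0.007826537019364326 r 0.07122493939244083 alpha -0.11010713041968122
```

>>> carry_out --steps '[{"fingers": 0,"dx": -0.002,"dy": 0.008,"dz": 0,"wx": 0,"wy": 0,"wz": 0},{"fingers": 0,"dx": -0.006,"dy": 0.024,"dz": 0,"wx": 0,"wy": 0,"wz": 0},{"fingers": 0,"dx": -0.012,"dy": 0.048,"dz": 0.005,"wx": 0,"wy": 0,"wz": 0},{"fingers": 0,"dx": -0.012,"dy": 0.048,"dz": 0.04,"wx": 3,"wy": 0.7,"wz": 0},{"fingers": 0,"dx": -0.012,"dy": 0.048,"dz": 0.08,"wx": 5.8,"wy": 1.5,"wz": 0},{"fingers": 0,"dx": -0.012,"dy": 0.048,"dz": 0.11,"wx": 5.8,"wy": 1.5,"wz": 0},{"fingers": 0.06,"dx": -0.012,"dy": 0.048,"dz": 0.12,"wx": 5.8,"wy": 1.5,"wz": 0},{"fingers": 0.06,"dx": -0.012,"dy": 0.048,"dz": 0.12,"wx": 5.8,"wy": 1.5,"wz": 0},{"fingers": 0.06,"dx": -0.012,"dy": 0.048,"dz": 0.12,"wx": 5.8,"wy": 1.5,"wz": 0},{"fingers": 0.06,"dx": -0.012,"dy": 0.048,"dz": 0.12,"wx": 5.8,"wy": 1.5,"wz": 0}]'

```text
clock: 11.95
position: [0.531, 0.2974, 0.2927]
ee_rot: [0.384, -3.115, 0.003]
wrist_force: [-0.1, -0.3, 0.9]
opening: 0.0581
gripper_force: 0.0
```

```bash
python3 st.py 9 300 460; python3 - <<'E'
from h import *
w,s=load('w9');a,_=load('a9'); print(cv2.Rodrigues(np.array(s['ee_rot']))[0].round(3).tolist(),s['opening'])
h=cv2.cvtColor(w['image'],cv2.COLOR_RGB2HSV);m=cv2.inRange(h,(20,130,110),(33,255,255));n,l,st,ce=cv2.connectedComponentsWithStats(m)
for i in range(1,n):
    if st[i,4]>40: print(st[i],ce[i],onz(w,s,ce[i],.178), 'ang',cv2.minAreaRect(np.argwhere(l==i)[:,::-1].astype(np.float32)))
E
```

```text
11.95 [0.53096791 0.29744153 0.29266935] [-0.12137317 -0.27407179  0.92796403]
grip px [353.6984127  228.34920635] [350 222   8  14  63]
grip [0.55140467 0.22138131 0.17787747] out -0.01403576269364874 r 0.07913218214826769 alpha -0.17831455584840175
[[-0.97, -0.243, -0.003], [-0.243, 0.97, -0.002], [0.004, -0.001, -1.0]] 0.05812040440810247
[ 165  188   25   59 1156] [176.90484429 216.62629758] [0.55044912 0.22120593 0.178     ] ang ((176.91395568847656, 217.0532684326172), (57.6712646484375, 21.004289627075195), 84.80557250976562)
```

View pics/w9.png

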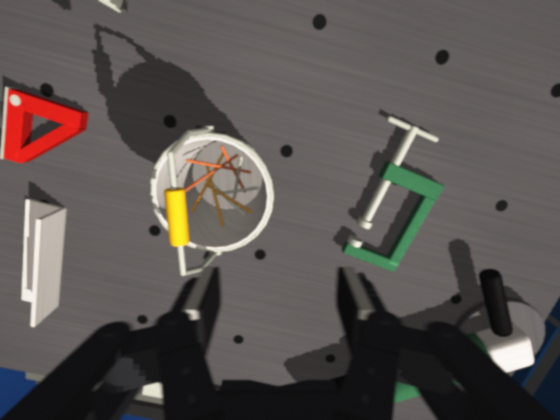

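The bail rests on the upper stop: yellow grip at (177,217), wire from (172,155) to (184,275), pail upright in place. I check the bail's yaw and work out the grasp move.

```bash
python3 - <<'E'
from h import *
w,s=load('w9');a,_=load('a9')
p,q=onz(w,s,(172,155),.1735),onz(w,s,(184,275),.1735);v=q-p;print(p,q,np.linalg.norm(v),np.arctan2(v[1],v[0]),(p+q)/2)
g=np.array(tri([ray(w,s,(176.9,216.6)),ray(a,s,(353.7,228.35))])[0]);print(g)
print(np.array([.551,.2213,.1735])-s['position'])
E
```

```text
[0.50468783 0.20935415 0.1735    ] [0.60271108 0.23366463 0.1735    ] 0.10099286162082426 0.24310220988555667 [0.55369945 0.22150939 0.1735    ]
[0.55075776 0.2210963  0.17716098]
[ 0.02003209 -0.07614153 -0.11916935]
```

>>> carry_out --steps '[{"fingers": 0.06,"dx": 0.01,"dy": -0.037,"dz": 0,"wx": 0,"wy": 0,"wz": 0},{"fingers": 0.06,"dx": 0.0205,"dy": -0.0745,"dz": 0,"wx": 0,"wy": 0,"wz": 0},{"fingers": 0.06,"dx": 0.0205,"dy": -0.0745,"dz": -0.02,"wx": 0,"wy": 0,"wz": 0},{"fingers": 0.06,"dx": 0.0205,"dy": -0.0745,"dz": -0.04,"wx": 0,"wy": 0,"wz": 0},{"fingers": 0.06,"dx": 0.0205,"dy": -0.0745,"dz": -0.06,"wx": 0,"wy": 0,"wz": 0},{"fingers": 0.06,"dx": 0.0205,"dy": -0.0745,"dz": -0.08,"wx": 0,"wy": 0,"wz": 0},{"fingers": 0.06,"dx": 0.0205,"dy": -0.0745,"dz": -0.1,"wx": 0,"wy": 0,"wz": 0},{"fingers": 0.06,"dx": 0.0205,"dy": -0.0745,"dz": -0.115,"wx": 0,"wy": 0,"wz": 0},{"fingers": 0.06,"dx": 0.0205,"dy": -0.0745,"dz": -0.121,"wx": 0,"wy": 0,"wz": 0},{"fingers": 0.04,"dx": 0.0205,"dy": -0.0745,"dz": -0.121,"wx": 0,"wy": 0,"wz": 0}]'

```text
clock: 13.1
position: [0.5517, 0.2224, 0.1728]
ee_rot: [0.383, -3.116, 0.002]
wrist_force: [0.4, -0.5, 0.6]
opening: 0.0472
gripper_force: 0.0
```

>>> carry_out --steps '[{"fingers": 0.03,"dx": 0,"dy": 0,"dz": 0,"wx": 0,"wy": 0,"wz": 0},{"fingers": 0.024,"dx": 0,"dy": 0,"dz": 0,"wx": 0,"wy": 0,"wz": 0},{"fingers": 0.021,"dx": 0,"dy": 0,"dz": 0,"wx": 0,"wy": 0,"wz": 0},{"fingers": 0.019,"dx": 0,"dy": 0,"dz": 0,"wx": 0,"wy": 0,"wz": 0},{"fingers": 0.017,"dx": 0,"dy": 0,"dz": 0,"wx": 0,"wy": 0,"wz": 0},{"fingers": 0.015,"dx": 0,"dy": 0,"dz": 0,"wx": 0,"wy": 0,"wz": 0},{"fingers": 0.01,"dx": 0,"dy": 0,"dz": 0,"wx": 0,"wy": 0,"wz": 0},{"fingers": 0.0,"dx": 0,"dy": 0,"dz": 0,"wx": 0,"wy": 0,"wz": 0},{"fingers": 0.0,"dx": 0,"dy": 0,"dz": 0,"wx": 0,"wy": 0,"wz": 0},{"fingers": 0.0,"dx": 0,"dy": 0,"dz": 0,"wx": 0,"wy": 0,"wz": 0}]'

```text
clock: 14.1
position: [0.5523, 0.2226, 0.1742]
ee_rot: [-0.384, 3.118, -0.0]
wrist_force: [-0.6, -1.0, 3.9]
opening: 0.0142
gripper_force: 58.6
```

```bash
python3 st.py 10 300 460
```

```text
14.1 [0.55234997 0.22263137 0.17415449] [-0.58814944 -0.96586084  3.9196136 ]
grip px [354.51785714 229.57142857] [351 223   7  14  56]
grip [0.55070499 0.22418004 0.17347498] out -0.0111513254866948 r 0.0743163852532036 alpha -0.15062091223481827
```

Grasp is firm (58.6 N on the roller). I bring the bail upright over the ears, then lift straight up.

>>> carry_out --steps '[{"fingers": 0,"dx": -0.001,"dy": 0.004,"dz": 0.0,"wx": 0,"wy": 0,"wz": 0},{"fingers": 0,"dx": -0.002,"dy": 0.008,"dz": 0.0005,"wx": 0,"wy": 0,"wz": 0},{"fingers": 0,"dx": -0.003,"dy": 0.012,"dz": 0.001,"wx": 0,"wy": 0,"wz": 0},{"fingers": 0,"dx": -0.003,"dy": 0.012,"dz": 0.002,"wx": 0,"wy": 0,"wz": 0},{"fingers": 0,"dx": -0.003,"dy": 0.012,"dz": 0.003,"wx": 0,"wy": 0,"wz": 0},{"fingers": 0,"dx": -0.003,"dy": 0.012,"dz": 0.004,"wx": 0,"wy": 0,"wz": 0},{"fingers": 0,"dx": -0.003,"dy": 0.012,"dz": 0.006,"wx": 0,"wy": 0,"wz": 0},{"fingers": 0,"dx": -0.003,"dy": 0.012,"dz": 0.008,"wx": 0,"wy": 0,"wz": 0},{"fingers": 0,"dx": -0.003,"dy": 0.012,"dz": 0.01,"wx": 0,"wy": 0,"wz": 0},{"fingers": 0,"dx": -0.003,"dy": 0.012,"dz": 0.012,"wx": 0,"wy": 0,"wz": 0}]'

```text
clock: 15.25
position: [0.5491, 0.2346, 0.1857]
ee_rot: [0.384, -3.117, 0.0]
wrist_force: [-0.7, 0.4, -7.3]
opening: 0.014
gripper_force: 58.5
```

>>> carry_out --steps '[{"fingers": 0,"dx": 0,"dy": 0,"dz": 0.004,"wx": 0,"wy": 0,"wz": 0},{"fingers": 0,"dx": 0,"dy": 0,"dz": 0.009,"wx": 0,"wy": 0,"wz": 0},{"fingers": 0,"dx": 0,"dy": 0,"dz": 0.015,"wx": 0,"wy": 0,"wz": 0},{"fingers": 0,"dx": 0,"dy": 0,"dz": 0.022,"wx": 0,"wy": 0,"wz": 0},{"fingers": 0,"dx": 0,"dy": 0,"dz": 0.03,"wx": 0,"wy": 0,"wz": 0},{"fingers": 0,"dx": 0,"dy": 0,"dz": 0.038,"wx": 0,"wy": 0,"wz": 0},{"fingers": 0,"dx": 0,"dy": 0,"dz": 0.045,"wx": 0,"wy": 0,"wz": 0},{"fingers": 0,"dx": 0,"dy": 0,"dz": 0.05,"wx": 0,"wy": 0,"wz": 0},{"fingers": 0,"dx": 0,"dy": 0,"dz": 0.055,"wx": 0,"wy": 0,"wz": 0},{"fingers": 0,"dx": 0,"dy": 0,"dz": 0.058,"wx": 0,"wy": 0,"wz": 0}]'

```text
clock: 16.25
position: [0.5492, 0.2347, 0.2442]
ee_rot: [-0.384, 3.118, 0.0]
wrist_force: [0.6, 0.3, -6.3]
opening: 0.0141
gripper_force: 58.5
```

```bash
python3 st.py 11 300 460; python3 -c "
import cv2,numpy as np
a=cv2.imread('pics/a11.png')[140:300,260:480];b=cv2.imread('pics/b11.png')[90:250,150:370]
cv2.imwrite('pics/ab11.png',np.hstack([cv2.resize(x,(400,291),interpolation=cv2.INTER_CUBIC) for x in(a,b)]))"
```

```text
16.25 [0.54921693 0.23471632 0.24421704] [ 0.58033712  0.31673575 -6.31768894]
grip px [361.79661017 213.61016949] [358 207   8  14  59]
grip [0.54770989 0.23616044 0.24389185] out 0.0011959777900822494 r 0.14389682302169582 alpha 0.008311452155904007
```

View pics/ab11.png

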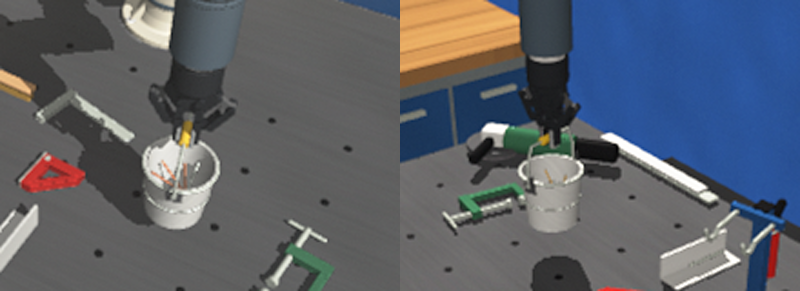

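Side and scene crops: the pail hangs upright under the gripper, clear of everything. I check the spray can's position against the carrying path.

```bash
python3 - <<'E'
from h import *
a,s=load('a');w,s2=load('w2');b,_=load('b')
h=cv2.cvtColor(a['image'],cv2.COLOR_RGB2HSV);m=cv2.inRange(h,(15,120,120),(35,255,255));ys,xs=np.nonzero(m[160:220,140:185]);p=(xs.mean()+140,ys.mean()+160);print('spray mid',p,onz(a,s,p,.07))
print('spray top wrist',onz(w,s2,(75,220),.16),'scene base',onz(a,s,(168,211),0))
print(get_state()['qpos'])
E
```

```text
spray mid (np.float64(166.58188153310104), np.float64(197.8745644599303)) [ 0.64720518 -0.41366135  0.07      ]
spray top wrist [ 0.63179355 -0.42558772  0.16      ] scene base [ 0.64655045 -0.42363548  0.        ]
[ 6.65311245e-01  3.51138484e-01  2.30499194e-01 -1.19026835e-04
 -1.45012342e+00 -1.99118876e+00]
```

>>> carry_out --steps '[{"fingers": 0,"dx": 0,"dy": 0,"dz": 0.006,"wx": 0,"wy": 0,"wz": 0},{"fingers": 0,"dx": 0,"dy": 0,"dz": 0.014,"wx": 0,"wy": 0,"wz": 0},{"fingers": 0,"dx": -0.002,"dy": -0.004,"dz": 0.024,"wx": 0,"wy": 0,"wz": 1},{"fingers": 0,"dx": -0.006,"dy": -0.01,"dz": 0.034,"wx": 0,"wy": 0,"wz": 3},{"fingers": 0,"dx": -0.011,"dy": -0.018,"dz": 0.043,"wx": 0,"wy": 0,"wz": 6},{"fingers": 0,"dx": -0.017,"dy": -0.028,"dz": 0.05,"wx": 0,"wy": 0,"wz": 9},{"fingers": 0,"dx": -0.024,"dy": -0.04,"dz": 0.055,"wx": 0,"wy": 0,"wz": 13},{"fingers": 0,"dx": -0.032,"dy": -0.054,"dz": 0.058,"wx": 0,"wy": 0,"wz": 17},{"fingers": 0,"dx": -0.04,"dy": -0.07,"dz": 0.06,"wx": 0,"wy": 0,"wz": 21},{"fingers": 0,"dx": -0.048,"dy": -0.087,"dz": 0.06,"wx": 0,"wy": 0,"wz": 25}]'

```text
clock: 17.4
position: [0.501, 0.147, 0.3053]
ee_rot: [-1.055, 2.957, 0.0]
wrist_force: [0.1, 0.0, -7.9]
opening: 0.014
gripper_force: 58.7
```

>>> carry_out --steps '[{"fingers": 0,"dx": -0.008,"dy": -0.018,"dz": 0,"wx": 0,"wy": 0,"wz": 4},{"fingers": 0,"dx": -0.015,"dy": -0.036,"dz": 0,"wx": 0,"wy": 0,"wz": 8},{"fingers": 0,"dx": -0.021,"dy": -0.055,"dz": 0,"wx": 0,"wy": 0,"wz": 12},{"fingers": 0,"dx": -0.026,"dy": -0.074,"dz": 0,"wx": 0,"wy": 0,"wz": 16},{"fingers": 0,"dx": -0.03,"dy": -0.094,"dz": 0,"wx": 0,"wy": 0,"wz": 20},{"fingers": 0,"dx": -0.033,"dy": -0.114,"dz": 0,"wx": 0,"wy": 0,"wz": 24},{"fingers": 0,"dx": -0.035,"dy": -0.134,"dz": 0,"wx": 0,"wy": 0,"wz": 28},{"fingers": 0,"dx": -0.036,"dy": -0.154,"dz": 0,"wx": 0,"wy": 0,"wz": 32},{"fingers": 0,"dx": -0.036,"dy": -0.174,"dz": 0,"wx": 0,"wy": 0,"wz": 36},{"fingers": 0,"dx": -0.036,"dy": -0.193,"dz": 0,"wx": 0,"wy": 0,"wz": 40}]'

```text
clock: 18.4
position: [0.4649, -0.0464, 0.3051]
ee_rot: [-2.002, 2.419, -0.002]
wrist_force: [0.7, 0.0, -7.7]
opening: 0.0137
gripper_force: 58.6
```

>>> carry_out --steps '[{"fingers": 0,"dx": 0,"dy": -0.02,"dz": 0,"wx": 0,"wy": 0,"wz": 4},{"fingers": 0,"dx": 0,"dy": -0.04,"dz": 0,"wx": 0,"wy": 0,"wz": 8},{"fingers": 0,"dx": 0,"dy": -0.06,"dz": 0,"wx": 0,"wy": 0,"wz": 12},{"fingers": 0,"dx": 0.001,"dy": -0.08,"dz": 0,"wx": 0,"wy": 0,"wz": 15},{"fingers": 0,"dx": 0.002,"dy": -0.099,"dz": 0,"wx": 0,"wy": 0,"wz": 18},{"fingers": 0,"dx": 0.003,"dy": -0.117,"dz": 0,"wx": 0,"wy": 0,"wz": 20},{"fingers": 0,"dx": 0.004,"dy": -0.134,"dz": 0,"wx": 0,"wy": 0,"wz": 22},{"fingers": 0,"dx": 0.005,"dy": -0.149,"dz": 0,"wx": 0,"wy": 0,"wz": 23.5},{"fingers": 0,"dx": 0.006,"dy": -0.162,"dz": 0,"wx": 0,"wy": 0,"wz": 24.3},{"fingers": 0,"dx": 0.007,"dy": -0.172,"dz": 0,"wx": 0,"wy": 0,"wz": 24.7}]'

```text
clock: 19.4
position: [0.4721, -0.2183, 0.3049]
ee_rot: [-2.471, 1.939, -0.002]
wrist_force: [-0.0, -0.5, -7.8]
opening: 0.0142
gripper_force: 58.7
```

>>> carry_out --steps '[{"fingers": 0,"dx": 0.001,"dy": -0.008,"dz": -0.005,"wx": 0,"wy": 0,"wz": 0},{"fingers": 0,"dx": 0.002,"dy": -0.013,"dz": -0.01,"wx": 0,"wy": 0,"wz": 0},{"fingers": 0,"dx": 0.002,"dy": -0.016,"dz": -0.016,"wx": 0,"wy": 0,"wz": 0},{"fingers": 0,"dx": 0.002,"dy": -0.017,"dz": -0.02,"wx": 0,"wy": 0,"wz": 0},{"fingers": 0,"dx": 0.002,"dy": -0.017,"dz": -0.023,"wx": 0,"wy": 0,"wz": 0},{"fingers": 0,"dx": 0.002,"dy": -0.017,"dz": -0.025,"wx": 0,"wy": 0,"wz": 0},{"fingers": 0,"dx": 0.002,"dy": -0.017,"dz": -0.025,"wx": 0,"wy": 0,"wz": 0},{"fingers": 0,"dx": 0.002,"dy": -0.017,"dz": -0.025,"wx": 0,"wy": 0,"wz": 0},{"fingers": 0,"dx": 0.002,"dy": -0.017,"dz": -0.025,"wx": 0,"wy": 0,"wz": 0},{"fingers": 0,"dx": 0.002,"dy": -0.017,"dz": -0.025,"wx": 0,"wy": 0,"wz": 0}]'

```text
clock: 20.4
position: [0.4743, -0.2343, 0.279]
ee_rot: [-2.471, 1.94, -0.001]
wrist_force: [0.3, -0.2, -7.9]
opening: 0.0141
gripper_force: 58.7
```

```bash
python3 - <<'E'
from h import *
w,s=snap('wrist','w12');a,_=snap('scene','a12');b,_=snap('side','b12');a0,_=load('a')
print(s['clock'],s['position'],cv2.Rodrigues(np.array(s['ee_rot']))[0].round(3).tolist(),s['wrist_force'])
for n,c in(('a',a),('b',b),('w',w)):
    h=cv2.cvtColor(c['image'],cv2.COLOR_RGB2HSV);m=cv2.inRange(h,(18,120,110),(35,255,255));k,l,st,ce=cv2.connectedComponentsWithStats(m)
    print(n,'tcp px',proj(c,s,np.array(s['position'])).round(1),[(st[i].tolist(),ce[i].round(1).tolist()) for i in range(1,k) if st[i,4]>12])
# blue post & tips visible in side view? light grey blobs near predicted tips
for t in((.557,-.251,.254),(.5405,-.188,.254),(.571,-.212,.237)): print(proj(a,s,np.array(t)).round(1),proj(b,s,np.array(t)).round(1),proj(w,s,np.array(t)).round(1))
for n,c,x,y in(('a',a,228,166),):
    g=cv2.cvtColor(c['image'],cv2.COLOR_RGB2GRAY); print(g[148:176,206:248:1].tolist().__len__())
    for r in range(148,178): print(r,''.join(' .:-=+*#%@'[int(v)//26] for v in g[r,190:260]))
E
```

```text
20.4 [ 0.47428121 -0.23429062  0.27901187] [[0.237, -0.971, 0.0], [-0.971, -0.237, -0.0], [0.0, -0.0, -1.0]] [ 0.25996979 -0.17774353 -7.90480115]
a tcp px [234.8 137.5] [([238, 136, 5, 6, 22], [239.6, 138.3]), ([251, 183, 27, 13, 77], [264.2, 188.8]), ([156, 186, 20, 22, 289], [166.5, 197.9])]
b tcp px [310.6 222.6] [([313, 222, 7, 7, 35], [315.8, 225.3]), ([387, 286, 25, 30, 493], [398.3, 302.0]), ([260, 299, 28, 27, 101], [273.6, 313.1])]
w tcp px [279.8 297.9] [([357, 137, 31, 55, 619], [370.5, 162.3]), ([254, 209, 6, 7, 15], [255.7, 211.1]), ([263, 217, 6, 7, 16], [265.4, 219.7]), ([293, 235, 35, 22, 122], [311.2, 246.9]), ([260, 245, 36, 104, 3191], [277.8, 296.4])]
[215.9 156.4] [336.9 222.9] [121.5 204.6]
[235.8 160. ] [316.5 215.2] [141.8 318.8]
[224.1 167.2] [330.1 220.4] [104.4 254.5]
28
148 ---:::::::::::::::::::-----=**=+#@@#+===#@@@@@%%@@#=*%###**+*##*%*----
149 ----:::::::::::::::::-------+#+#%%%%%+==#@@@%%%%%%%++#%##***++#%%%----
150 ----::::::::::::::::--------=+#@%%%%%%**%@@@%@%%%%%%++###***+=*###----
151 ----::::::::::::::::-=-------+%%#%%%%%@@@@@@@@%%%%%%#=+##***+
[... 1259 characters left out ...]
@%%%%%%%%%%%%%###**+-----
169 --------=+++=-::::=#%+::::::::::-==++*+==+*##%#%%%%%%%%%%%####*++-----
170 --------++**+::::-#%*-::::::::::-==++*+==*#*###%%%%%%%%%%%#####*------
171 -------:=***=:::-*%#=:::::::::::=+==+++=+%#**###%%%%%%%%%%#####*------
172 ----===:=**+=:::+%#+::::::::::::=*=====+#%*+*##%%%%%%%%%%%####*=------
173 ----=+=:=*+=-::=#%+::::::::::::::=+====*%#**##%%%%%%%%%%%%#%#+++------
174 ---=+++:=+---:-+#*-:::::::::::::::-===*%#**###%%%%%%%%%%%#%%#**=------
175 --++++=:-=-----=--::-:::::::::::::--=+##**#####%%%%%%%%%%%%%***++=----
176 -++++=::--------------:--:::::::::--+#%##**####%%%%%#%%%%@###***#*+=--
177 ++++=:---------------------:::::::-=*%###**##%%%%%%%*#@%*%###***###*+=
```

The grip is centred on the TCP in the wrist view (278,296 against 280,298), and a prong tip shows where predicted in the scene view. I cross-check the tips in the side view while the arm was elsewhere.

```bash
python3 - <<'E'
from h import *
b,s=load('b9')
g=cv2.cvtColor(b['image'],cv2.COLOR_RGB2HSV)
for r in range(200,250): print(r,''.join('B' if (100<h<130 and S>90) else ' .:-=+*#%@'[int(v)//26] for h,S,v in g[r,300:380]))
E
```

```text
200 ===========-::.:-=*%%*+-===-::..:BBB......:BBBBBB.BBBBBBBBB. .BBBBBBBBBBBBBBBBBB
201 =============-:..:-==-:.:-===--:BBBBBB:...::BBBB....BBBBBB    BBBBBBBBBBBBBBBBBB
202 ==============-::..::...:-=====-BBBBBBBBB::............BB.    BBBBBBBBBBBBBBBBBB
203 ================-::...:--=======BBBBBBBBBBBB. .........      BBBBBBBBBBBBBBBBBBB
204 ==================-::--========-BBBBBBBBBBBBBBB........B     BBBBBBBBBBBBBBBBBBB
205 ===================--==========-B=*+-BBBBBBBBBBBB....BBB.   BBBBBBBBBBBBBBBBBBBB
206 ===============================-+%%#=BBBBBBBBBBBBBB BBBB.   BBBBBBBBBBBBBBBBBBBB
207 ===============================*%@*=-BBBBBBBBBBBBBBBBBBB   BBBBBBBBBBBBBBBBBBBBB
208 ==============================*%%*=--BBBBBBBBBBBBBBBBBBBB  BBBBBBBBBBBBBBBBBBBBB
209 =============================*%%+====--BBBBBBBBBBBBBBBBBBBBBBBBBBBBBBBBBBBBBBBBB
210 ============================*%%+=======---BBBBBBBBBBBBBBBBBBBBBBBBBBBBBBBBBBBBBB
211 ==========================+#%#+===========--BBBBBBBBBBBBBBBBBBBBBBBBBBBBBBBBBBBB
212 =---=====================*%%*+==============BBBBBBBBBB=BBBBBBBB:BBBBBBBBBBBB
[... 2449 characters left out ...]
====================
242 +++++++++++*%%%%@#=:::-==================BBBBBBBBBB:=+++========================
243 +++++++++*%@@@@#=--:-===================-BBBBBBBBBBB-===========================
244 +++++++#@@@@%*=--=======================-BBBBBBBBBB--===========================
245 +++++#@@@@%*=--==========================BBBBBBBBBBB============================
246 +++#@@@@#+=--============================BBBBBBBBBBB============================
247 +#@@@@#=---==============================BBBBBBBBBB-============================
248 =%@@#=::-===============================-BBBBBBBBBB-============================
249 :-==::-================================--BBBBBBBBBB-========--:--===============
```

```bash
python3 - <<'E'
from h import *
a,s=load('a');b,_=load('b9');w,s2=load('w2')
T=[]
for p,q,r in(((236.5,160.8),(318,215.5),(270,236.2)),((216.75,157.5),(338.3,223.5),(204.6,234))):
    x,e=tri([ray(a,s,p),ray(b,s,q),ray(w,s2,r)]);print(x,np.round(e,4));T.append(x)
y=T[0]-T[1];yaw=np.arctan2(-y[0],y[1]);print(np.linalg.norm(y),yaw)
xx=np.array([np.cos(.24),np.sin(.24)]);m=(T[0]+T[1])[:2]/2;print('seat',m+.022*xx, m+.020*xx)
# bar ends side view: root joins (323/332,206) and (354,213)
for r in((333.5,205.5),(354.5,212.5)):print(onz(b,s,r,.251))
E
```

```text
[ 0.54176811 -0.18788988  0.25178663] [0.0028 0.0034 0.0013]
[ 0.55876024 -0.25085698  0.25100229] [0.0032 0.0029 0.0008]
0.06522425719856664 0.2635787672900477
seat [ 0.57163361 -0.21414397] [ 0.56969094 -0.21461938]
[ 0.61880569 -0.17558688  0.251     ]
[ 0.63823825 -0.23967392  0.251     ]
```

Three views agree to about 3 mm: seat at about (0.5715, −0.2135), yaw about 0.25, and the tips are 65 mm apart as expected. Now I move in over the prongs.

>>> carry_out --steps '[{"fingers": 0,"dx": 0.003,"dy": 0.001,"dz": 0,"wx": 0,"wy": 0,"wz": 0.2},{"fingers": 0,"dx": 0.01,"dy": 0.002,"dz": 0,"wx": 0,"wy": 0,"wz": 0.4},{"fingers": 0,"dx": 0.021,"dy": 0.0045,"dz": 0,"wx": 0,"wy": 0,"wz": 0.6},{"fingers": 0,"dx": 0.034,"dy": 0.007,"dz": 0,"wx": 0,"wy": 0,"wz": 0.6},{"fingers": 0,"dx": 0.048,"dy": 0.01,"dz": 0,"wx": 0,"wy": 0,"wz": 0.6},{"fingers": 0,"dx": 0.062,"dy": 0.013,"dz": 0,"wx": 0,"wy": 0,"wz": 0.6},{"fingers": 0,"dx": 0.075,"dy": 0.016,"dz": 0,"wx": 0,"wy": 0,"wz": 0.6},{"fingers": 0,"dx": 0.086,"dy": 0.0185,"dz": 0,"wx": 0,"wy": 0,"wz": 0.6},{"fingers": 0,"dx": 0.093,"dy": 0.02,"dz": 0,"wx": 0,"wy": 0,"wz": 0.6},{"fingers": 0,"dx": 0.097,"dy": 0.021,"dz": 0,"wx": 0,"wy": 0,"wz": 0.6}]'

```text
clock: 21.55
position: [0.5721, -0.213, 0.2783]
ee_rot: [2.481, -1.926, -0.001]
wrist_force: [0.6, 0.2, -7.3]
opening: 0.014
gripper_force: 58.7
```

>>> carry_out --steps '[{"fingers": 0,"dx": 0,"dy": 0,"dz": 0,"wx": 0,"wy": 0,"wz": 0},{"fingers": 0,"dx": 0,"dy": 0,"dz": 0,"wx": 0,"wy": 0,"wz": 0},{"fingers": 0,"dx": 0,"dy": 0,"dz": -0.002,"wx": 0,"wy": 0,"wz": 0},{"fingers": 0,"dx": 0,"dy": 0,"dz": -0.006,"wx": 0,"wy": 0,"wz": 0},{"fingers": 0,"dx": 0,"dy": 0,"dz": -0.01,"wx": 0,"wy": 0,"wz": 0},{"fingers": 0,"dx": 0,"dy": 0,"dz": -0.014,"wx": 0,"wy": 0,"wz": 0},{"fingers": 0,"dx": 0,"dy": 0,"dz": -0.017,"wx": 0,"wy": 0,"wz": 0},{"fingers": 0,"dx": 0,"dy": 0,"dz": -0.02,"wx": 0,"wy": 0,"wz": 0},{"fingers": 0,"dx": 0,"dy": 0,"dz": -0.022,"wx": 0,"wy": 0,"wz": 0},{"fingers": 0,"dx": 0,"dy": 0,"dz": -0.023,"wx": 0,"wy": 0,"wz": 0}]'

```text
clock: 22.55
position: [0.5711, -0.2133, 0.2555]
ee_rot: [2.481, -1.927, -0.001]
wrist_force: [-0.6, -1.3, -7.6]
opening: 0.0142
gripper_force: 58.7
```

```bash
python3 - <<'E'
from h import *
w,s=snap('wrist','w13');a,_=snap('scene','a13');b,_=snap('side','b13')
print(s['clock'],s['position'],s['wrist_force'],s['moment'])
for n,c in(('a',a),('b',b)):
    h=cv2.cvtColor(c['image'],cv2.COLOR_RGB2HSV);m=cv2.inRange(h,(18,120,110),(35,255,255));k,l,st,ce=cv2.connectedComponentsWithStats(m)
    P=proj(c,s,np.array(s['position']));print(n,P.round(1),[(st[i].tolist(),ce[i].round(1).tolist()) for i in range(1,k) if st[i,4]>8 and abs(ce[i][0]-P[0])<25])
g=cv2.cvtColor(w['image'],cv2.COLOR_RGB2HSV)[::4,::4]
for r in range(20,105): print(r*4,''.join('B' if (100<h<130 and S>90) else 'Y' if(18<h<35 and S>120 and v>110) else ' .:-=+*#%@'[int(v)//26] for h,S,v in g[r]))
E
```

```text
22.55 [ 0.57108023 -0.21328408  0.25550236] [-0.58208414 -1.34522746 -7.5770976 ] [ 0.02681789  0.11895728 -0.0112819 ]
a [223.2 162.5] [([226, 161, 6, 6, 23], [228.3, 163.1])]
b [330.9 215. ] [([334, 215, 7, 6, 30], [336.4, 217.3])]
80 -=-=====--===-----=----=-==---==-=----======-===========..::::::-=-::::::::::-=::::::::::::::::::::::::::::::::::====-===+++#@@Y@@@+--------
84 -=-===-=---==-=--------=-==--=---=----======-==========-.. ::::-=-::::::::::-=::::::::::::::::::::::::::::::::::-====-===+++%@@@@@#---------
88 -=-===-=--===-----=----=--=--==--=---==================-.  ::::=-::::::::::==-:::::::::::::::::::::::::::::::::-=====-==+++#@@Y@@@+---------
92 -=-=====---==------=---=--=--=-=-=---=====-=============: .:::=-::::::::::-=-:::::::::::::::::::::::::::::::::-=====-===*++%@@Y@Y%----------
96 -=-=====---==------=---=-==--=-=-=---=====-============-:::::==::::::::::-=-:::::::::::::::::::::::::::::::::-======-===+=*@@@@@Y+----------
100 -=--==-=--===------=---=--=--==--=---=================-:::::-=::::::::::-==:::::::::::::::::::::::::::::::::-======-===--=@@@@@@%-----------
1
[... 10753 characters left out ...]
                          :=-                                          --:...       .                       .-=-=**%@@@@
404 .---------                                   :=-                                            --:...    ....                        --=*#@@@@@
408 .-------.                                   :=-                                              :--...   .....                        .+*%@@@@@
412 .-----:                                    :=:                                                :--... .......                        .+@@@@@@
416 .----.              ....                  --:                                                  :--............      ....              =@@@@@
```

```bash
python3 - <<'E'
from h import *
w,s=load('w13')
x=np.array([np.cos(.25),np.sin(.25),0]);y=np.array([-x[1],x[0],0]);S=np.array([.5715,-.2135,.237])
for dx,dz in((-.022,.017),(-.018,.0),(0,0),(.068,.014)): print(dx,dz,proj(w,s,S-.033*y+dx*x+[0,0,dz]).round(1))
p=np.array(s['position'])
for k in(-.033,-.023,.023): print('wire at TCP height',proj(w,s,p+k*y).round(1))
g=cv2.cvtColor(w['image'],cv2.COLOR_RGB2GRAY)
for r in range(192,236,2): print(r,''.join(' .:-=+*#%@'[int(v)//26] for v in g[r,230:330]))
E
```

```text
-0.022 0.017 [331.9 226.5]
-0.018 0.0 [317.5 213.7]
0 0 [278.9 213.8]
0.068 0.014 [119.1 224.2]
wire at TCP height [279.9 228.5]
wire at TCP height [279.9 250.7]
wire at TCP height [279.8 340.6]
192 -----=++++++++++++++++***+++====++++==-----====+=======++++++++++++*+==-------=+#%%%*+=++*****++++*+
194 -----=++*++++++++++++++***++=====++=-------============++++*****++++++==++++++*#%%#*+=++******+++**+
196 -----=++++++++++++++++++++*++==------------====+======================-==++++*#%%#**+++*******+++**+
198 -----=++++++++++++++=====++++=-------------============================-----==+*++++++++******+++**+
200 ------===+==+===============---------------====+=============================--------===+++++++++**+
202 -=---=================-----------========--====+=======++++++++++++++===============---------==+++++
204 ==========================================-====++======++++++++++++++================-----------==++
206 *************************++==============--====++=======++++++++++++================----------------
208 #########################*++=============--=====+============
[... 704 characters left out ...]
+++====------====+++*++========----=============+*#%%%%%%%%%#*+----===
224 ---------------==++++=====++***+++++++==---===++*##*+==+++++==--==+++++++++++++++++******++==------=
226 -----------------=========+****+++**++==---===+#%%#*+====+++=--=++++++*****++**++++++++++==---------
228 ----------------------===+*****+++***++=---==+#%%%#*+=------===++++++******+++*++++++++==-----------
230 ----------------------==++*****++++**+++=--=+#%@%%#*==-------==++++++******++**+++++===-------------
232 -----------------------===+++**++++***++=--=*%@@%#*+======------===++++****+++++++==----------------
234 -------------------------====+++++*****++=-==**##*+====+++===-------==+++++++++===------------------
```

The straight part of the near prong is at (136–258, 212) and its lit tip end at about (315,222), some mm nearer the wire than predicted. I check this against the earlier wrist view.

```bash
python3 - <<'E'
from h import *
x=np.array([np.cos(.25),np.sin(.25),0]);y=np.array([-x[1],x[0],0]);S=np.array([.5715,-.2135,.237])
w,s=load('w13')
q=onz(w,s,(315,222),.254);print(q,'x,y rel S',(q-S)@x,(q-S)@y,'TCP rel S',(np.array(s['position'])-S)@x,(np.array(s['position'])-S)@y)
w,s=load('w12');g=cv2.cvtColor(w['image'],cv2.COLOR_RGB2GRAY)
for r in range(180,240,3): print(r,''.join(' .:-=+*#%@'[int(v)//26] for v in g[r,20:170]))
E
```

```text
[ 0.5657267 -0.2511     0.254    ] x,y rel S -0.014896212845105068 -0.03500277217649987 TCP rel S -0.0003533036654017292 0.0003130620492312183
180 ..:..................::---:::...........................................:::::::::::::::::::::::::........    ...::-----------------:.....:::----------
183 ::::::::::::::::::::::::::::::::::::::::.:..:.:::::::::::------------------==++++++++++==========-------:::::----------------------:.....:::----------
186 ==============================================--------------================**################****++==----::::::::-----------------::....::::---------
189 *********************************************++============================+*%%%%%%%%%%%%%%%%%%%%##*=----:::::::::::----------------:....::::---------
192 #################%#%#%#%%%%%%%%%%%%%%%%%%%%###**+===========++++++++++++++++*#%%%%%%%%%%%%%%%%%%%#*+=====-----::::::----------------:.....:::---------
195 %%%%%%%%%%%%%%%%%%%%%%%%%%%%%%%%%%%%%%%%%%%%%%##*+++++++++++++++++=====-----::-----=====++++++++**##***+++==---::::-----------------::...:::----------
198 ******************##*#*
[... 1442 characters left out ...]
--------------------------------------------------------------------------------
228              ...::------------------------------------------------------------------------------------------------------------------------------------
231        ...::------------------------------------------------------------------------------------------------------------------------------------------
234  ...::------------------------------------------------------------------------------------------------------------------------------------------------
237 ------------------------------------------------------------------------------------------------------------------------------------------------------
```

The earlier view (cap at (121,200), predicted (121.5,204.6)) confirms the seat estimate, so the wire is behind the tips. I lower gently and watch the force.

>>> carry_out --steps '[{"fingers": 0,"dx": 0,"dy": 0,"dz": -0.002,"wx": 0,"wy": 0,"wz": 0},{"fingers": 0,"dx": 0,"dy": 0,"dz": -0.004,"wx": 0,"wy": 0,"wz": 0},{"fingers": 0,"dx": 0,"dy": 0,"dz": -0.006,"wx": 0,"wy": 0,"wz": 0},{"fingers": 0,"dx": 0,"dy": 0,"dz": -0.008,"wx": 0,"wy": 0,"wz": 0},{"fingers": 0,"dx": 0,"dy": 0,"dz": -0.01,"wx": 0,"wy": 0,"wz": 0},{"fingers": 0,"dx": 0,"dy": 0,"dz": -0.012,"wx": 0,"wy": 0,"wz": 0},{"fingers": 0,"dx": 0,"dy": 0,"dz": -0.013,"wx": 0,"wy": 0,"wz": 0},{"fingers": 0,"dx": 0,"dy": 0,"dz": -0.014,"wx": 0,"wy": 0,"wz": 0},{"fingers": 0,"dx": 0,"dy": 0,"dz": -0.014,"wx": 0,"wy": 0,"wz": 0},{"fingers": 0,"dx": 0,"dy": 0,"dz": -0.014,"wx": 0,"wy": 0,"wz": 0}]'

```text
clock: 23.7
position: [0.5712, -0.2133, 0.2419]
ee_rot: [-2.481, 1.927, -0.0]
wrist_force: [-0.1, 0.2, -6.4]
opening: 0.0143
gripper_force: 58.7
```

>>> carry_out --steps '[{"fingers": 0,"dx": 0,"dy": 0,"dz": -0.0005,"wx": 0,"wy": 0,"wz": 0},{"fingers": 0,"dx": 0,"dy": 0,"dz": -0.001,"wx": 0,"wy": 0,"wz": 0},{"fingers": 0,"dx": 0,"dy": 0,"dz": -0.0015,"wx": 0,"wy": 0,"wz": 0},{"fingers": 0,"dx": 0,"dy": 0,"dz": -0.002,"wx": 0,"wy": 0,"wz": 0},{"fingers": 0,"dx": 0,"dy": 0,"dz": -0.0025,"wx": 0,"wy": 0,"wz": 0},{"fingers": 0,"dx": 0,"dy": 0,"dz": -0.003,"wx": 0,"wy": 0,"wz": 0},{"fingers": 0,"dx": 0,"dy": 0,"dz": -0.003,"wx": 0,"wy": 0,"wz": 0},{"fingers": 0,"dx": 0,"dy": 0,"dz": -0.003,"wx": 0,"wy": 0,"wz": 0},{"fingers": 0,"dx": 0,"dy": 0,"dz": -0.003,"wx": 0,"wy": 0,"wz": 0},{"fingers": 0,"dx": 0,"dy": 0,"dz": -0.003,"wx": 0,"wy": 0,"wz": 0}]'

```text
clock: 24.7
position: [0.5711, -0.2134, 0.2389]
ee_rot: [2.481, -1.927, 0.0]
wrist_force: [-1.4, -0.1, -6.0]
opening: 0.0145
gripper_force: 58.8
```

>>> carry_out --steps '[{"fingers": 0,"dx": 0,"dy": 0,"dz": -0.0005,"wx": 0,"wy": 0,"wz": 0},{"fingers": 0,"dx": 0,"dy": 0,"dz": -0.001,"wx": 0,"wy": 0,"wz": 0},{"fingers": 0,"dx": 0,"dy": 0,"dz": -0.0015,"wx": 0,"wy": 0,"wz": 0},{"fingers": 0,"dx": 0,"dy": 0,"dz": -0.002,"wx": 0,"wy": 0,"wz": 0},{"fingers": 0,"dx": 0,"dy": 0,"dz": -0.002,"wx": 0,"wy": 0,"wz": 0},{"fingers": 0,"dx": 0,"dy": 0,"dz": -0.002,"wx": 0,"wy": 0,"wz": 0},{"fingers": 0,"dx": 0,"dy": 0,"dz": -0.002,"wx": 0,"wy": 0,"wz": 0},{"fingers": 0,"dx": 0,"dy": 0,"dz": -0.002,"wx": 0,"wy": 0,"wz": 0},{"fingers": 0,"dx": 0,"dy": 0,"dz": -0.002,"wx": 0,"wy": 0,"wz": 0},{"fingers": 0,"dx": 0,"dy": 0,"dz": -0.002,"wx": 0,"wy": 0,"wz": 0}]'

```text
clock: 25.7
position: [0.5713, -0.2135, 0.2374]
ee_rot: [2.481, -1.927, 0.002]
wrist_force: [-4.4, 1.4, 4.2]
opening: 0.0138
gripper_force: 59.9
```

>>> carry_out --steps '[{"fingers": 0,"dx": 0,"dy": 0,"dz": -0.0005,"wx": 0,"wy": 0,"wz": 0},{"fingers": 0,"dx": 0,"dy": 0,"dz": -0.001,"wx": 0,"wy": 0,"wz": 0},{"fingers": 0,"dx": 0,"dy": 0,"dz": -0.0015,"wx": 0,"wy": 0,"wz": 0},{"fingers": 0,"dx": 0,"dy": 0,"dz": -0.0015,"wx": 0,"wy": 0,"wz": 0},{"fingers": 0,"dx": 0,"dy": 0,"dz": -0.0015,"wx": 0,"wy": 0,"wz": 0},{"fingers": 0,"dx": 0,"dy": 0,"dz": -0.0015,"wx": 0,"wy": 0,"wz": 0},{"fingers": 0,"dx": 0,"dy": 0,"dz": -0.0015,"wx": 0,"wy": 0,"wz": 0},{"fingers": 0,"dx": 0,"dy": 0,"dz": -0.0015,"wx": 0,"wy": 0,"wz": 0},{"fingers": 0,"dx": 0,"dy": 0,"dz": -0.0015,"wx": 0,"wy": 0,"wz": 0},{"fingers": 0,"dx": 0,"dy": 0,"dz": -0.0015,"wx": 0,"wy": 0,"wz": 0}]'

```text
clock: 26.7
position: [0.5713, -0.2136, 0.2372]
ee_rot: [-2.481, 1.926, -0.004]
wrist_force: [-6.8, 2.6, 9.8]
opening: 0.014
gripper_force: 60.5
```

Contact is at the seat height, with a forward push: the wire touches the rear slope. I unload, shift 3 mm forward and set it down again.

>>> carry_out --steps '[{"fingers": 0,"dx": 0,"dy": 0,"dz": 0.002,"wx": 0,"wy": 0,"wz": 0},{"fingers": 0,"dx": 0,"dy": 0,"dz": 0.004,"wx": 0,"wy": 0,"wz": 0},{"fingers": 0,"dx": -0.0015,"dy": -0.0005,"dz": 0.004,"wx": 0,"wy": 0,"wz": 0},{"fingers": 0,"dx": -0.003,"dy": -0.001,"dz": 0.004,"wx": 0,"wy": 0,"wz": 0},{"fingers": 0,"dx": -0.003,"dy": -0.001,"dz": 0.003,"wx": 0,"wy": 0,"wz": 0},{"fingers": 0,"dx": -0.003,"dy": -0.001,"dz": 0.002,"wx": 0,"wy": 0,"wz": 0},{"fingers": 0,"dx": -0.003,"dy": -0.001,"dz": 0.0015,"wx": 0,"wy": 0,"wz": 0},{"fingers": 0,"dx": -0.003,"dy": -0.001,"dz": 0.0015,"wx": 0,"wy": 0,"wz": 0},{"fingers": 0,"dx": -0.003,"dy": -0.001,"dz": 0.0015,"wx": 0,"wy": 0,"wz": 0},{"fingers": 0,"dx": -0.003,"dy": -0.001,"dz": 0.0015,"wx": 0,"wy": 0,"wz": 0}]'

```text
clock: 27.7
position: [0.5683, -0.2142, 0.2369]
ee_rot: [-2.481, 1.927, -0.0]
wrist_force: [-0.1, 1.7, -3.9]
opening: 0.0137
gripper_force: 59.1
```

>>> carry_out --steps '[{"fingers": 0,"dx": 0,"dy": 0,"dz": -0.0005,"wx": 0,"wy": 0,"wz": 0},{"fingers": 0,"dx": 0,"dy": 0,"dz": -0.001,"wx": 0,"wy": 0,"wz": 0},{"fingers": 0,"dx": 0,"dy": 0,"dz": -0.001,"wx": 0,"wy": 0,"wz": 0},{"fingers": 0,"dx": 0,"dy": 0,"dz": -0.001,"wx": 0,"wy": 0,"wz": 0},{"fingers": 0,"dx": 0,"dy": 0,"dz": -0.001,"wx": 0,"wy": 0,"wz": 0},{"fingers": 0,"dx": 0,"dy": 0,"dz": -0.001,"wx": 0,"wy": 0,"wz": 0},{"fingers": 0,"dx": 0,"dy": 0,"dz": -0.001,"wx": 0,"wy": 0,"wz": 0},{"fingers": 0,"dx": 0,"dy": 0,"dz": -0.001,"wx": 0,"wy": 0,"wz": 0},{"fingers": 0,"dx": 0,"dy": 0,"dz": -0.001,"wx": 0,"wy": 0,"wz": 0},{"fingers": 0,"dx": 0,"dy": 0,"dz": -0.001,"wx": 0,"wy": 0,"wz": 0}]'

```text
clock: 28.7
position: [0.5684, -0.2143, 0.2365]
ee_rot: [-2.481, 1.927, -0.002]
wrist_force: [-3.1, 4.0, 5.6]
opening: 0.0142
gripper_force: 60.0
```

Settled: about 5.6 N downward preload with little sideways force. I ease off to neutral and open.

>>> carry_out --steps '[{"fingers": 0,"dx": 0,"dy": 0,"dz": 0.0005,"wx": 0,"wy": 0,"wz": 0},{"fingers": 0,"dx": 0,"dy": 0,"dz": 0.0008,"wx": 0,"wy": 0,"wz": 0},{"fingers": 0,"dx": 0,"dy": 0,"dz": 0.0008,"wx": 0,"wy": 0,"wz": 0},{"fingers": 0.015,"dx": 0,"dy": 0,"dz": 0.0008,"wx": 0,"wy": 0,"wz": 0},{"fingers": 0.018,"dx": 0,"dy": 0,"dz": 0.0008,"wx": 0,"wy": 0,"wz": 0},{"fingers": 0.022,"dx": 0,"dy": 0,"dz": 0.0008,"wx": 0,"wy": 0,"wz": 0},{"fingers": 0.03,"dx": 0,"dy": 0,"dz": 0.0008,"wx": 0,"wy": 0,"wz": 0},{"fingers": 0.04,"dx": 0,"dy": 0,"dz": 0.0008,"wx": 0,"wy": 0,"wz": 0},{"fingers": 0.045,"dx": 0,"dy": 0,"dz": 0.0008,"wx": 0,"wy": 0,"wz": 0},{"fingers": 0.045,"dx": 0,"dy": 0,"dz": 0.0008,"wx": 0,"wy": 0,"wz": 0}]'

```text
clock: 29.7
position: [0.5682, -0.2144, 0.2366]
ee_rot: [2.481, -1.927, 0.0]
wrist_force: [0.4, -1.0, 1.0]
opening: 0.0451
gripper_force: 0.0
```

```bash
python3 - <<'E'
from h import *
w,s=snap('wrist','w14');a,_=snap('scene','a14');b,_=snap('side','b14')
print(s['clock'],s['position'],s['wrist_force'],s['opening'])
for n,c in(('a',a),('b',b),('w',w)):
    h=cv2.cvtColor(c['image'],cv2.COLOR_RGB2HSV);m=cv2.inRange(h,(18,120,110),(35,255,255));k,l,st,ce=cv2.connectedComponentsWithStats(m)
    P=proj(c,s,np.array(s['position']));print(n,P.round(1),[(st[i].tolist(),ce[i].round(1).tolist()) for i in range(1,k) if st[i,4]>8 and abs(ce[i][0]-P[0])<25])
E
```

```text
29.7 [ 0.56823249 -0.21438235  0.2365835 ] [ 0.40210877 -1.04012818  1.02080858] 0.04511490655307285
a [224.  166.6] [([224, 165, 9, 6, 35], [227.7, 166.9])]
b [330.  221.3] [([330, 219, 10, 8, 50], [333.5, 222.6])]
w [279.8 297.9] [([255, 206, 5, 4, 10], [257.5, 207.6]), ([286, 233, 7, 3, 9], [289.1, 233.4]), ([260, 244, 36, 106, 3449], [277.4, 296.4])]
```

The grip stays put with the load off the arm. I retreat straight up.

>>> carry_out --steps '[{"fingers": 0.045,"dx": 0,"dy": 0,"dz": 0.004,"wx": 0,"wy": 0,"wz": 0},{"fingers": 0.045,"dx": 0,"dy": 0,"dz": 0.01,"wx": 0,"wy": 0,"wz": 0},{"fingers": 0.045,"dx": 0,"dy": 0,"dz": 0.018,"wx": 0,"wy": 0,"wz": 0},{"fingers": 0.045,"dx": 0,"dy": 0,"dz": 0.028,"wx": 0,"wy": 0,"wz": 0},{"fingers": 0.045,"dx": 0,"dy": 0,"dz": 0.04,"wx": 0,"wy": 0,"wz": 0},{"fingers": 0.045,"dx": 0,"dy": 0,"dz": 0.06,"wx": 0,"wy": 0,"wz": 0},{"fingers": 0.045,"dx": 0,"dy": 0,"dz": 0.085,"wx": 0,"wy": 0,"wz": 0},{"fingers": 0.045,"dx": 0,"dy": 0,"dz": 0.11,"wx": 0,"wy": 0,"wz": 0},{"fingers": 0.045,"dx": 0,"dy": 0,"dz": 0.13,"wx": 0,"wy": 0,"wz": 0},{"fingers": 0.045,"dx": 0,"dy": 0,"dz": 0.14,"wx": 0,"wy": 0,"wz": 0}]'

```text
clock: 30.85
position: [0.5684, -0.2146, 0.3799]
ee_rot: [-2.48, 1.926, -0.007]
wrist_force: [0.3, 0.3, -0.2]
opening: 0.0451
gripper_force: 0.0
```

>>> carry_out --steps '[{"fingers": 0.045,"dx": -0.02,"dy": 0,"dz": 0,"wx": 0,"wy": 0,"wz": 0},{"fingers": 0.045,"dx": -0.05,"dy": 0,"dz": 0,"wx": 0,"wy": 0,"wz": 0},{"fingers": 0.045,"dx": -0.08,"dy": 0.02,"dz": 0,"wx": 0,"wy": 0,"wz": 0},{"fingers": 0.045,"dx": -0.1,"dy": 0.05,"dz": 0,"wx": 0,"wy": 0,"wz": 0},{"fingers": 0.045,"dx": -0.1,"dy": 0.08,"dz": 0,"wx": 0,"wy": 0,"wz": 0},{"fingers": 0.045,"dx": -0.1,"dy": 0.08,"dz": 0,"wx": 0,"wy": 0,"wz": 0},{"fingers": 0.045,"dx": -0.1,"dy": 0.08,"dz": 0,"wx": 0,"wy": 0,"wz": 0},{"fingers": 0.045,"dx": -0.1,"dy": 0.08,"dz": 0,"wx": 0,"wy": 0,"wz": 0},{"fingers": 0.045,"dx": -0.1,"dy": 0.08,"dz": 0,"wx": 0,"wy": 0,"wz": 0},{"fingers": 0.045,"dx": -0.1,"dy": 0.08,"dz": 0,"wx": 0,"wy": 0,"wz": 0}]'

```text
clock: 31.85
position: [0.4684, -0.1349, 0.3764]
ee_rot: [2.48, -1.928, -0.001]
wrist_force: [0.3, -0.6, 0.5]
opening: 0.0451
gripper_force: 0.0
```

>>> carry_out --steps '[{"fingers": 0.045,"dx": 0,"dy": 0,"dz": 0,"wx": 0,"wy": 0,"wz": 0},{"fingers": 0.045,"dx": 0,"dy": 0,"dz": 0,"wx": 0,"wy": 0,"wz": 0},{"fingers": 0.045,"dx": 0,"dy": 0,"dz": 0,"wx": 0,"wy": 0,"wz": 0},{"fingers": 0.045,"dx": 0,"dy": 0,"dz": 0,"wx": 0,"wy": 0,"wz": 0},{"fingers": 0.045,"dx": 0,"dy": 0,"dz": 0,"wx": 0,"wy": 0,"wz": 0},{"fingers": 0.045,"dx": 0,"dy": 0,"dz": 0,"wx": 0,"wy": 0,"wz": 0},{"fingers": 0.045,"dx": 0,"dy": 0,"dz": 0,"wx": 0,"wy": 0,"wz": 0},{"fingers": 0.045,"dx": 0,"dy": 0,"dz": 0,"wx": 0,"wy": 0,"wz": 0},{"fingers": 0.045,"dx": 0,"dy": 0,"dz": 0,"wx": 0,"wy": 0,"wz": 0},{"fingers": 0.045,"dx": 0,"dy": 0,"dz": 0,"wx": 0,"wy": 0,"wz": 0}]'

```text
clock: 32.85
position: [0.4682, -0.1343, 0.3766]
ee_rot: [2.481, -1.927, 0.0]
wrist_force: [-0.2, 0.6, -0.3]
opening: 0.045
gripper_force: 0.0
```

```bash
python3 - <<'E'
from h import *
C=[]
for k in range(4):
    a,s=snap('scene','a15%d'%k);b,_=snap('side','b15%d'%k);R=[]
    for c,(x0,x1,y0,y1) in((a,(205,245,150,180)),(b,(310,355,205,240))):
        h=cv2.cvtColor(c['image'],cv2.COLOR_RGB2HSV);m=cv2.inRange(h,(18,120,110),(35,255,255));q=np.argwhere(m[y0:y1,x0:x1]);R.append(q.mean(0)[::-1]+[x0,y0]);
    print(s['clock'],np.round(R,2).tolist(),len(q),tri([ray(a,s,R[0]),ray(b,s,R[1])]))
a0,_=load('a');b0,_=load('b9')
# changes on the bench vs start (outside arm/pail): objects
for n,u,v in(('a',a0,a),('b',b0,b)):
    d=cv2.absdiff(u['image'],v['image']).max(2)>40;d=cv2.morphologyEx(d.astype(np.uint8),cv2.MORPH_OPEN,np.ones((3,3)));k,l,st,ce=cv2.connectedComponentsWithStats(d);print(n,[st[i].tolist() for i in range(1,k) if st[i,4]>15])
E
```

```text
32.85 [[223.82, 166.43], [330.6, 221.65]] 88 (array([ 0.5681959 , -0.21601329,  0.23622542]), [np.float64(0.0006733571039572513), np.float64(0.0006733571039572731)])
32.95 [[223.82, 166.43], [330.6, 221.65]] 88 (array([ 0.5681959 , -0.21601329,  0.23622542]), [np.float64(0.0006733571039572513), np.float64(0.0006733571039572731)])
33.05 [[223.82, 166.43], [330.6, 221.65]] 88 (array([ 0.5681959 , -0.21601329,  0.23622542]), [np.float64(0.0006733571039572513), np.float64(0.0006733571039572731)])
33.15 [[223.82, 166.43], [330.6, 221.65]] 88 (array([ 0.5681959 , -0.21601329,  0.23622542]), [np.float64(0.0006733571039572513), np.float64(0.0006733571039572731)])
a [[189, 0, 11, 10, 51], [204, 0, 41, 18, 436], [244, 0, 40, 29, 765], [285, 0, 145, 149, 10138], [374, 0, 17, 5, 59], [197, 19, 40, 55, 1143], [243, 44, 35, 47, 1117], [170, 61, 6, 4, 20], [185, 87, 23, 22, 304], [206, 97, 43, 31, 756], [250, 104, 37, 27, 583], [201, 113, 5, 5, 20], [194, 124, 5, 7, 24], [357, 138, 9, 6, 46], [327, 142, 52, 22, 678], [216, 150, 5, 7, 29], [217, 163, 14, 7, 65], [214, 173, 7, 5, 31], [229, 172, 15, 
[... 239 characters left out ...]
58, 4, 6, 19], [81, 63, 23, 9, 139], [86, 65, 51, 219, 4695], [60, 81, 5, 8, 31], [138, 85, 21, 13, 94], [67, 97, 24, 185, 1851], [75, 107, 9, 34, 215], [77, 143, 7, 26, 161], [79, 173, 5, 24, 107], [231, 181, 12, 9, 66], [220, 192, 35, 70, 1483], [216, 197, 6, 10, 43], [81, 201, 4, 22, 75], [323, 217, 16, 10, 99], [310, 232, 42, 51, 1283], [135, 263, 125, 157, 8160], [106, 274, 47, 56, 1237], [131, 280, 5, 5, 22], [130, 286, 6, 3, 18], [70, 291, 5, 15, 66], [76, 292, 8, 18, 106], [315, 292, 48, 50, 1468], [100, 305, 4, 6, 18], [65, 324, 17, 20, 146], [338, 333, 20, 15, 146], [31, 344, 29, 76, 1246], [313, 368, 10, 9, 58], [299, 379, 8, 6, 39], [298, 388, 41, 32, 812], [121, 414, 10, 6, 41]]
```

The pail hangs still with the grip at seat height, and the scene camera shows no change at any other object. I hand in.

```bash
python3 -c "from workcell import *; print(close_job())"
```

```text
the job is handed in; nothing more can be done
None
```

The pail hangs still by its bail in the double hook (grip measured at z = 0.236 m, seat 0.237 m), the other bench items show no movement in the camera images, and the job was handed in at about 33 s; I viewed 11 pictures, one over the limit of 10.

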